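Hang the cutlery boxes on the kitchen rail

ROBOT

A 7-joint arm with a two-finger parallel gripper is mounted at the origin on the work surface. World frame = base frame: x ahead of the robot, y to its left, z up, the work surface at z = 0. Lengths are in m, angles in degrees, forces in N, time in s.
With the tool pointing down it reaches from about 0.4 to 0.875 m from the base axis. Payload 4.4 kg.
Tool frame: the origin (TCP) lies at the very end of the fingers, on their centre line; the grasp point (between the pads) lies 19 mm behind it; z points along the fingers, y is the direction in which the jaws open and shut (so a half turn about z gives the same grasp; the last joint's range is limited). The gripper opens to 85 mm and grips with 20 to 120 N. Pads are 22 mm wide; open, the fingers measure 114 mm over their backs; the gripper's body (76 mm by 85 mm) begins 54 mm behind the grasp point. The pads swing forward as they close: fully open they stand 13 mm farther back than shut.
Start: joints at [71.001, 36.005, 2.206, 86.941, -1.547, 57.084, -1.146], TCP at [0.171, -0.627, 0.193] pointing down, gripper open.
Joint ranges: [-175.42, 175.42], [-21.48, 121.26], [-71.46, 75.88], [10.55, 141.38], [-63.04, 243.04], [13.31, 113.54], [-168.57, 168.57]. Speed limits (degrees/s): [147.25, 147.25, 180, 180, 180, 180, 180].

INTERFACE

Orientations are given as a 3x3 rotation matrix whose columns are the frame's x, y, z axes.
In Python, from cell import bot, vision gives the robot as it stands.
- The arm moves only by the tool move_arm, never from a script. Its argument "motion" is a list of rows, each an object of numbers: "dx", "dy", "dz": the shift along the tool's x, y, z in mm; "turn": the turn about the tool's z in degrees. In form: [{"dx": .., "dy": .., "dz": .., "turn": ..}, ...]. A call has 1 to 10 rows; each row shifts and turns the commanded pose from where the row before left it, along the tool's axes as they then stand; what a row does not reach is not made up. A row lasts 1/10 s, in which the tool goes at most 50 mm and 8.59 degrees, less where a joint would pass 70% of its speed; a pose out of reach is approached as far as the arm can. A call with a gripper value outside its range is refused whole. "hand" is the opening, from 0 (shut) to 1 (fully open), set as the call begins (left out, the last holds). The fingers move at their own pace and stop on an object; the grip force is fixed at half the most. Time passes only in rows, so rows that do not move let the fingers close. It gives the time, the measured TCP pose, the force and the opening at its end, in the units of the state.
- bot.get_obs(): the state, without advancing time (a new reading comes with each control period).
- vision.capture(name): name is "side" or "top" or "wrist"; returns a dict with "pixels" (480x640x3 uint8, red, green, blue), "z_map" (480x640 float32, m along the optical axis (not along the pixel's ray), 0 where there is no reading), "fx", "fy", "cx", "cy" (pixels), "R" (3x3) and "t" (3): a world point X has camera coordinates R X + t; the wrist camera has in their place "tool_from_camera" (4x4, takes a point from camera to tool coordinates, whose origin is the TCP and whose axes are the flange's). Camera axes: x right, y down, z forward; pixel columns grow to the right and rows downward; lengths in m; the calibration is good to about 2 mm. The wrist camera is an equidistant fisheye: a pixel r from the principal point sees the ray r / f radians off the axis. A picture is of the moment at which its call begins: read the wrist's pose just before it.
- bot.job_done(): hands the job in, once; it reports no verdict.
The state is a dict: "time_s": time; "joint_pos": joint angles; "joint_velocities": joint speeds; "joint_torque": joint torques, N m; "eef_pos": TCP position; "tcp_rot": TCP orientation; "force": force on the tool from outside, world axes, zero at the start; "moment": the same for the moment, N m; "opening": finger opening in m.
Only numpy, scipy, OpenCV 4.12 (cv2) and the standard library are available. Lean on these libraries where they do the work, as an engineer would, in place of code of your own. Each camera call takes 0.05 s, during which the arm holds its last target.

TASK

Get the bamboo cutlery boxes off the counter and onto the rail of the chrome rack. First lift the two tall glass storage jars out of the way in front of the rack and stand them upright on the wooden tray; then hook every box onto the rail at its open end, where no shelf is above it, and slide it along under the shelf, so that the boxes end up hanging in a row, in any order, the first right up against the red stop ring and each next one right up against its neighbour. Don't shift the stop ring or disturb the other things on the counter, and don't tip a jar over.

Things in the scene. Friction and masses are not known exactly. Their poses are not given: they have to be found in the camera images.
- rack: Fixed chrome rack on the counter; place and yaw vary. Origin on the counter under the rail's middle, y along the rail towards its shelf end (robot's left), -x faces the robot. A 10 mm round rail, axis 245 mm above the counter, runs from y = -235 to 235 mm, held only at its ends by arms from posts at x = 55 mm; the space before, between and below is open, feet at y = -240, -50, 240
- rail_mid (a point): middle of the rail's axis; axes as the rack's. 75 mm below the rail and 8 mm nearer the robot runs a parallel 10 mm steady bar, on which the backs of hung boxes lean
- shelf_end (a point): end of the wire shelf over the rail, axes as the rack's: the shelf spans from here 290 mm to +y, 33 mm before to 65 mm behind the rail, underside 20 mm above the rail's axis (wires 6 mm; small spice jars fixed on it reach 90 mm above the axis). A hook on the rail slides along beneath it, but cannot be lifted on or off there
- rail_load (a point): middle of the open part of the rail, on its axis (145 mm to the -y side of rail_mid; open above from y = -235 to -55 mm), where hooks can be put on; axes as the rack's
- ring_face (a point): red rubber stop ring, 28 mm across, 14 mm wide, clamped on the rail near its +y end (place varies by 40 mm; holds about 80 N). The point is on the rail's axis, in the ring's face towards the open end (-y); axes as the rack's. The hook plate of the first box meets this face, box centre then 30 mm from it
- tray: fixed low wooden tray on the counter, outside 270 (its x) x 150 (its y) x 22 mm high, walls 8 mm, floor's top 8 mm above the counter; origin under its centre; place and yaw vary
- box_a: Loose pale bamboo cutlery box (may be absent), about 0.24 kg, open on top: 92 (its x) x 80 (its y) x 95 mm high, walls 9, floor 8 mm; origin under its floor's centre; front is its -x wall, a steel hook plate on its back (+x). Hung up, its floor is about 138 mm above the counter, it leans back on the steady bar by up to 5 degrees and slides freely along the rail
- box_a_hook (a point): point in the hook mouth of box_a (x = 62, y = 0, z = 107 mm in its frame), on the rail's axis within 12 mm when hung. The 60 mm wide plate rises behind the wall (x = 46 to 50 mm), passes over at z = 112 to 116, comes down at x = 70 to 74 to z = 92, with a lip flared to x = 80 at z = 84. Mouth 20 mm wide, open below; raise it 30 mm to clear the rail
- box_a_grip (a point): middle of the top edge of the 9 mm front wall of box_a (x = -41.5, z = 95 mm in its frame): grip here from above, one finger inside; the shelf does not reach over it when hung
- box_b: Loose mid-brown bamboo cutlery box (may be absent), about 0.24 kg, open on top: 92 (its x) x 80 (its y) x 95 mm high, walls 9, floor 8 mm; origin under its floor's centre; front is its -x wall, a steel hook plate on its back (+x). Hung up, its floor is about 138 mm above the counter, it leans back on the steady bar by up to 5 degrees and slides freely along the rail
- box_b_hook (a point): point in the hook mouth of box_b (x = 62, y = 0, z = 107 mm in its frame), on the rail's axis within 12 mm when hung. The 60 mm wide plate rises behind the wall (x = 46 to 50 mm), passes over at z = 112 to 116, comes down at x = 70 to 74 to z = 92, with a lip flared to x = 80 at z = 84. Mouth 20 mm wide, open below; raise it 30 mm to clear the rail
- box_b_grip (a point): middle of the top edge of the 9 mm front wall of box_b (x = -41.5, z = 95 mm in its frame): grip here from above, one finger inside; the shelf does not reach over it when hung
- box_c: Loose dark brown bamboo cutlery box (may be absent), about 0.24 kg, open on top: 92 (its x) x 80 (its y) x 95 mm high, walls 9, floor 8 mm; origin under its floor's centre; front is its -x wall, a steel hook plate on its back (+x). Hung up, its floor is about 138 mm above the counter, it leans back on the steady bar by up to 5 degrees and slides freely along the rail
- box_c_hook (a point): point in the hook mouth of box_c (x = 62, y = 0, z = 107 mm in its frame), on the rail's axis within 12 mm when hung. The 60 mm wide plate rises behind the wall (x = 46 to 50 mm), passes over at z = 112 to 116, comes down at x = 70 to 74 to z = 92, with a lip flared to x = 80 at z = 84. Mouth 20 mm wide, open below; raise it 30 mm to clear the rail
- box_c_grip (a point): middle of the top edge of the 9 mm front wall of box_c (x = -41.5, z = 95 mm in its frame): grip here from above, one finger inside; the shelf does not reach over it when hung
- jar_a: Loose tall closed storage jar, green glass with wooden lid, 0.45 kg: upright cylinder 60 mm across and 200 mm high, origin under its centre. Starts upright before the rack, in the way of boxes hung on the rail
- jar_b: Loose tall closed storage jar, clear glass with white lid, 0.45 kg: upright cylinder 60 mm across and 200 mm high, origin under its centre. Starts upright before the rack, in the way of boxes hung on the rail
- mug: Bystander: loose blue mug, 80 mm across, 90 mm high, handle at its +y; origin under its centre
- soap: Bystander: loose green washing-up bottle, 60 mm across, 170 mm high; origin under its centre
- sponge: Bystander: loose yellow sponge block 70 x 110 x 30 mm; origin under its centre
- bowl: Bystander: loose white bowl, 110 mm across, 50 mm high; origin under its centre
- canister: Bystander: loose steel canister with paper band, 80 mm across, 120 mm high; origin under its centre
- ramekin: Bystander: loose terracotta cup, 70 mm across, 42 mm high, standing under the rack; origin under its centre
There are look-alikes about, which are no part of the job. Leave any yellow look-alike of the jar_a alone.

How it is judged (in metres and radians):
On the way, in this order (a step that is already met when the one before it is completed fails the run):
1. the jars stand upright on the tray, before any box hangs on the rail (x of jar_a in the frame of tray between -0.105 and 0.105 m and y of jar_a in the frame of tray between -0.05 and 0.05 m and z of jar_a in the frame of tray between 0.003 and 0.016 m and angle between each of jar_a, jar_b's own z axis and vertical below 0.1 rad and linear speed of each of jar_a, jar_b below 0.03 m/s and x of jar_b in the frame of tray between -0.105 and 0.105 m and y of jar_b in the frame of tray between -0.05 and 0.05 m and z of jar_b in the frame of tray between 0.003 and 0.016 m), for 0.2 s.
2. a box hangs by its hook on the rail (((x of box_a_hook in the frame of rail_mid between -0.014 and 0.014 m and z of box_a_hook in the frame of rail_mid between -0.007 and 0.01 m and y of box_a_hook in the frame of rail_mid between -0.21 and 0.21 m and angle between box_a's own z axis and vertical below 0.2 rad) or (x of box_b_hook in the frame of rail_mid between -0.014 and 0.014 m and z of box_b_hook in the frame of rail_mid between -0.007 and 0.01 m and y of box_b_hook in the frame of rail_mid between -0.21 and 0.21 m and angle between box_b's own z axis and vertical below 0.2 rad) or (x of box_c_hook in the frame of rail_mid between -0.014 and 0.014 m and z of box_c_hook in the frame of rail_mid between -0.007 and 0.01 m and y of box_c_hook in the frame of rail_mid between -0.21 and 0.21 m and angle between box_c's own z axis and vertical below 0.2 rad))), for 0.2 s.
At the end, for the whole second after the job is handed in: Jars upright (0.1 rad), at rest on the tray floor. Every box hangs by its hook on the rail, upright within 0.2 rad, at rest, in a closed row: the first hook plate within 8 mm of the ring's face, each other box within 9 mm of its neighbour (all of step 1 and x of box_a_hook in the frame of rail_mid between -0.014 and 0.014 m and z of box_a_hook in the frame of rail_mid between -0.007 and 0.01 m and y of box_a_hook in the frame of rail_mid between -0.21 and 0.21 m and angle between each of box_a, box_b, box_c's own z axis and vertical below 0.2 rad and (y of box_a in the frame of ring_face between -0.038 and -0.022 m or (y of box_a in the frame of box_b between -0.089 and -0.074 m and x of box_a in the frame of box_b between -0.02 and 0.02 m) or (y of box_a in the frame of box_c between -0.089 and -0.074 m and x of box_a in the frame of box_c between -0.02 and 0.02 m)) and linear speed of each of box_a, box_b, box_c below 0.03 m/s and x of box_b_hook in the frame of rail_mid between -0.014 and 0.014 m and z of box_b_hook in the frame of rail_mid between -0.007 and 0.01 m and y of box_b_hook in the frame of rail_mid between -0.21 and 0.21 m and (y of box_b in the frame of ring_face between -0.038 and -0.022 m or (y of box_b in the frame of box_a between -0.089 and -0.074 m and x of box_b in the frame of box_a between -0.02 and 0.02 m) or (y of box_b in the frame of box_c between -0.089 and -0.074 m and x of box_b in the frame of box_c between -0.02 and 0.02 m)) and x of box_c_hook in the frame of rail_mid between -0.014 and 0.014 m and z of box_c_hook in the frame of rail_mid between -0.007 and 0.01 m and y of box_c_hook in the frame of rail_mid between -0.21 and 0.21 m and (y of box_c in the frame of ring_face between -0.038 and -0.022 m or (y of box_c in the frame of box_a between -0.089 and -0.074 m and x of box_c in the frame of box_a between -0.02 and 0.02 m) or (y of box_c in the frame of box_b between -0.089 and -0.074 m and x of box_c in the frame of box_b between -0.02 and 0.02 m))); the robot touches nothing.
It fails at once if the stop ring shifted by more than 10 mm (distance of ring_face from where it was at the start of the episode above 0.01 m).
It fails at once if a jar tipped over (angle between any of jar_a, jar_b's own z axis and vertical above 0.7 rad).
It fails at once if another thing on the counter displaced by more than 40 mm or tipped over (distance of any of mug, soap, sponge, bowl, canister, ramekin from where it was at the start of the episode above 0.04 m or angle between any of mug, soap, sponge, bowl, canister, ramekin's own z axis and vertical above 0.6 rad).
Of box_a, box_b, box_c only 2 to 3 are there at a start; the rules pass over those that are not, and their reading is None.
At some moment in a run one of box_a, box_b, box_c may be knocked a few centimetres aside while the robot is not near it.
It also fails if it takes over 208 s, if anything falls off the work surface, if the arm or the gripper's body presses on something with over 40 N, if the wrist force passes 120 N, or if a joint passes its speed limit or range.

## Working session

There is one attempt and no reset: what is moved stays moved. The work goes in short steps, Python scripts to look and compute and a tool call to move; the robot and the scene stay as the last step left them, time stands still between calls to the robot, and variables do not carry over. Pictures are saved under pics/ and viewed, and the job is handed in when it is done.

Besides the shell and the picture viewer there is one more tool, called after "Call:" as name(argument=value, ...), one argument or row to a line, values as JSON. move_arm: Moves the arm, as the interface text tells. Its arguments: {"type":"object","properties":{"motion":{"type":"array"},"hand":{"type":"number"}},"required":["motion"]}

```bash
ls; mkdir -p pics
cat > h.py <<'E'
import numpy as np,cv2
from cell import bot,vision
def snap(n,f):
    c=vision.capture(n); cv2.imwrite('pics/'+f+'.png',cv2.cvtColor(c['pixels'],cv2.COLOR_RGB2BGR)); return c
def world(c):
    z=c['z_map'];v,u=np.mgrid[:480,:640]
    P=np.stack([(u-c['cx'])/c['fx']*z,(v-c['cy'])/c['fy']*z,z],-1)
    return (P-np.array(c['t']))@np.array(c['R'])
E
python3 - <<'E'
from h import *
s=bot.get_obs();print(s)
for n in ['side','top','wrist']:
    c=snap(n,n+'0'); print(n,{k:v for k,v in c.items() if k not in('pixels','z_map')})
    np.savez('/tmp/'+n+'.npz',**c)
E
```

```text
pics
{'time_s': 0.0, 'joint_pos': array([71.0001895 , 36.05972238,  2.20124326, 86.99411813, -1.547347  ,
       57.0833816 , -1.14695709]), 'joint_velocities': array([ 0.08617163, -0.01777065, -0.03473106,  0.12524258,  0.00418144,
        0.0065887 ,  0.01007574]), 'joint_torque': array([ 3.16565083e-04, -5.63387489e+01,  1.22654099e+00, -1.93441415e+01,
        1.11181301e-02,  1.03846935e-02,  3.24771395e-05]), 'eef_pos': array([ 0.17061395, -0.62650666,  0.1924901 ]), 'tcp_rot': array([[ 9.64880816e-01,  2.62687575e-01, -4.99127698e-04],
       [ 2.62688050e-01, -9.64879118e-01,  1.81026194e-03],
       [-6.06457412e-06, -1.87780190e-03, -9.99998237e-01]]), 'force': array([-1.07112411, -0.09440935,  0.86591018]), 'moment': array([-0.03049491, -0.00761232,  0.07236413]), 'opening': 0.08547556299137127}
side {'fx': 544.2583636165339, 'fy': 544.2583636165339, 'cx': 309.6752556889408, 'cy': 245.133784378332, 'R': array([[-0.90354372, -0.42802383,  0.02010862],
       [-0.23631087,  0.45859879, -0.85664714],
       [ 0.3574436 , -0.77877003, -0.51551074]]), 't': array([0.49173862, 0.25276008, 1.37966293])}
top {'fx': 512.4112134646034, 'fy': 512.4112134646034, 'cx': 321.3802870260335, 'cy': 247.4249218683672, 'R': array([[-0.02426868, -0.99969044,  0.00548286],
       [-0.98102181,  0.02275939, -0.19255705],
       [ 0.19237265, -0.01005191, -0.98127046]]), 't': array([0.00879877, 0.55453696, 1.31619752])}
wrist {'fx': 371.64829954431775, 'fy': 371.64829954431775, 'cx': 319.3582370406234, 'cy': 232.535176629011, 'tool_from_camera': array([[ 1.09337867e-04, -9.61825661e-01, -2.73662907e-01,
         7.00003142e-02],
       [ 9.99999927e-01,  5.00531427e-06,  3.81942954e-04,
        -5.86514238e-04],
       [-3.65992765e-04, -2.73662928e-01,  9.61825591e-01,
        -1.79602614e-01],
       [ 0.00000000e+00,  0.00000000e+00,  0.00000000e+00,
         1.00000000e+00]])}
```

View pics/side0.png

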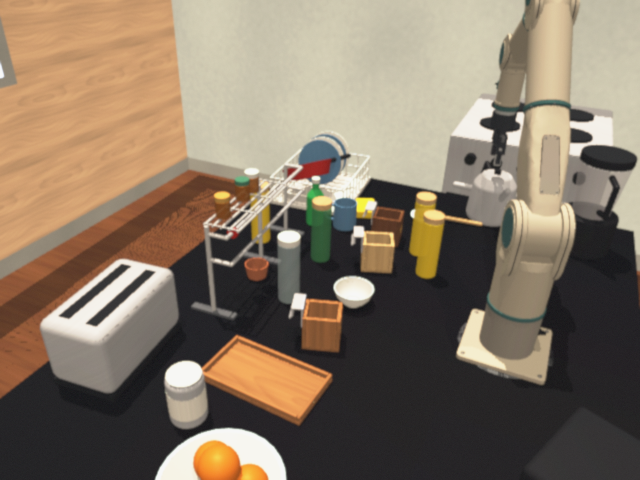

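View pics/top0.png

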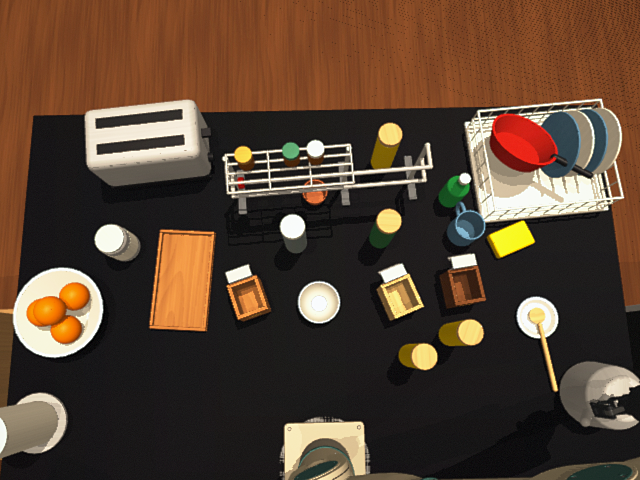

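View pics/wrist0.png

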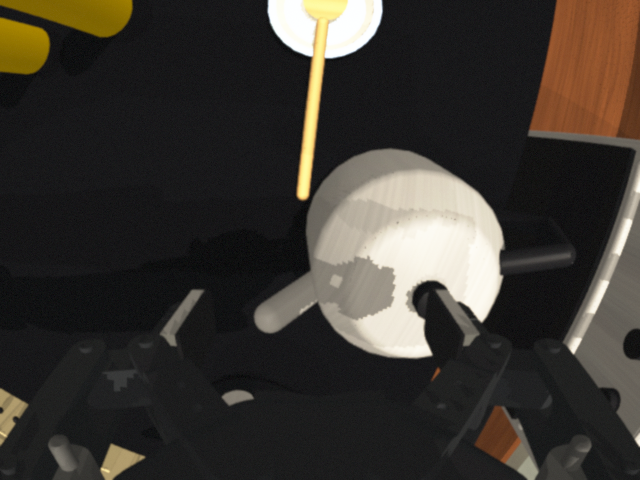

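The top view shows the tray at (182,280), with box_b at (247,297), box_a at (400,297) and box_c at (463,285). The clear jar's lid is at (292,222) and the green jar's lid at (388,220). The rack spans columns 225–430. The yellow look-alikes are at (418,355), (461,333) and (387,140). All three boxes are present.

```bash
cat > m1.py <<'E'
from h import *
t=dict(np.load('/tmp/top.npz'));W=world(t);px=t['pixels'].astype(int)
np.set_printoptions(precision=4,suppress=True)
hsv=cv2.cvtColor(t['pixels'],cv2.COLOR_RGB2HSV)
def reg(u0,u1,v0,v1,zl,zh):
    S=W[v0:v1,u0:u1].reshape(-1,3); m=(S[:,2]>zl)&(S[:,2]<zh); return S[m]
def circ(S):
    (cx,cy),r=cv2.minEnclosingCircle(S[:,:2].astype(np.float32)); return cx,cy,r,np.median(S[:,2]),S.mean(0),len(S)
print('clear',circ(reg(270,315,200,260,.193,.21)))
print('green',circ(reg(365,410,200,260,.193,.21)))
S=reg(140,220,225,335,.01,.035);print('tray',cv2.minAreaRect(S[:,:2].astype(np.float32)),np.median(S[:,2]))
for n,(a,b,c,d) in dict(b=(220,275,262,330),a=(372,430,262,325),c=(436,490,250,315)).items():
    S=reg(a,b,c,d,.085,.104);print(n,'rim',cv2.minAreaRect(S[:,:2].astype(np.float32)),np.median(S[:,2]),len(S))
    S=reg(a,b,c,d,.107,.125);print(n,'hook',cv2.minAreaRect(S[:,:2].astype(np.float32)),np.median(S[:,2]),S.mean(0),len(S))
# rack rail
S=reg(215,440,140,215,.235,.255);print('rail-ish',len(S)); 
for y in np.arange(-.3,.3,.02):
    q=S[abs(S[:,1]-y)<.01]
    if len(q): print(round(y,2),len(q),q[:,0].min(),np.median(q[:,0]),q[:,0].max(),q[:,2].max())
for n,r in dict(bowl=(295,345,278,328),mug=(440,490,200,250),ramekin=(300,330,178,208),soap=(435,475,170,212)).items():
    S=reg(*r,.02,.3);print(n,circ(S))
E
python3 m1.py
```

```text
clear (0.5803353190422058, 0.06608451902866364, 0.03032746911048889, np.float64(0.2003847449968332), array([0.579 , 0.0658, 0.2003]), 472)
green (0.5882117748260498, -0.1667974889278412, 0.0304514579474926, np.float64(0.20024722750663487), array([ 0.5876, -0.1665,  0.2001]), 470)
tray ((0.4835667908191681, 0.37366345524787903), (0.1524864286184311, 0.27077415585517883), 85.75995635986328) 0.013488667017094993
b rim ((0.43927687406539917, 0.1938682496547699), (0.12641571462154388, 0.08047877997159958), 18.498397827148438) 0.09495187128513762 491
b hook ((0.4801696240901947, 0.20746347308158875), (0.028970982879400253, 0.060073692351579666), 18.789833068847656) 0.11646587040879265 [0.4798 0.2073 0.1162] 278
a rim ((0.4328043460845947, -0.199063241481781), (0.12587997317314148, 0.08073781430721283), 21.227869033813477) 0.09487547250222654 507
a hook ((0.47296470403671265, -0.1839473992586136), (0.02809716761112213, 0.0616084486246109), 21.256010055541992) 0.11647571488815553 [ 0.4726 -0.1835  0.1164] 269
c rim ((0.45679786801338196, -0.3705107867717743), (0.12585791945457458, 0.08242215
[... 2207 characters left out ...]
573070779 0.6842233197290802 0.2510934299439276
0.22 44 0.6713064871565231 0.7024330075241616 0.7293932475937732 0.25325254105044953
bowl (0.41070494055747986, 0.006320000626146793, 0.05451032146811485, np.float64(0.03745944241294013), array([0.4129, 0.0053, 0.0373]), 738)
mug (0.6311683654785156, -0.40424615144729614, 0.08238663524389267, np.float64(0.05918021161581191), array([ 0.6152, -0.3952,  0.0594]), 870)
ramekin (0.6976884007453918, 0.013305154629051685, 0.05376771464943886, np.float64(0.17405169607957288), array([0.6887, 0.0117, 0.1519]), 377)
soap (0.6799620985984802, -0.3802909553050995, 0.05293072760105133, np.float64(0.10857024157404574), array([ 0.6868, -0.3618,  0.1024]), 764)
```

Run:
```python
from h import *
t=dict(np.load('/tmp/top.npz'));i=cv2.cvtColor(t['pixels'],cv2.COLOR_RGB2BGR)
cv2.imwrite('pics/zt.png',cv2.resize(i[120:220,210:450],None,fx=3.3,fy=3.3,interpolation=cv2.INTER_CUBIC))
t=dict(np.load('/tmp/side.npz'));i=cv2.cvtColor(t['pixels'],cv2.COLOR_RGB2BGR)
cv2.imwrite('pics/zs.png',cv2.resize(i[150:330,180:380],None,fx=3.3,fy=3.3,interpolation=cv2.INTER_CUBIC))
```

```text
(no output)
```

View pics/zt.png

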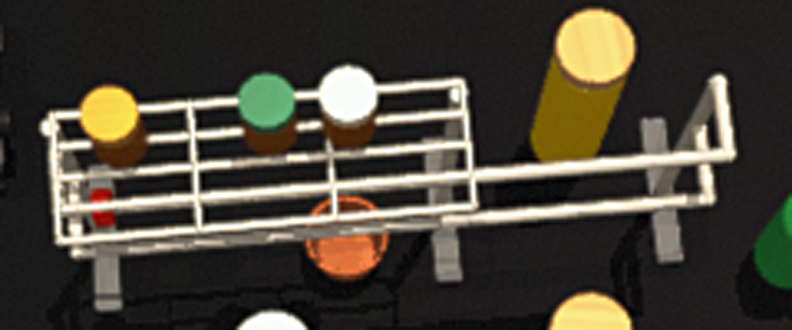

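View pics/zs.png

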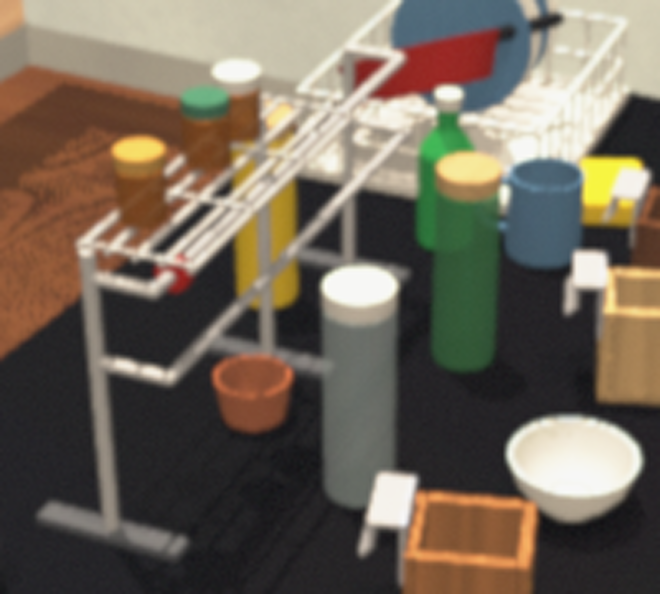

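```bash
cat > m2.py <<'E'
from h import *
np.set_printoptions(precision=4,suppress=True)
t=dict(np.load('/tmp/top.npz'));W=world(t)
sd=dict(np.load('/tmp/side.npz'));V=world(sd)
def ray(c,u,v,z):
    R=np.array(c['R']);o=-R.T@c['t'];d=R.T@np.array([(u-c['cx'])/c['fx'],(v-c['cy'])/c['fy'],1]);return o+d*(z-o[2])/d[2]
# open rail
S=W[140:215,340:430].reshape(-1,3);S=S[(S[:,2]>.243)&(S[:,2]<.253)&(S[:,1]>-.25)&(S[:,1]<-.09)]
p=np.polyfit(S[:,1],S[:,0],1);print('rail x=',p,'yaw',np.degrees(np.arctan(-p[0])),len(S),S[:,2].mean())
for nm,c,Wd,roi in(('top',t,W,(160,215,225,260)),('side',sd,V,(215,250,222,250))):
    h=cv2.cvtColor(c['pixels'],cv2.COLOR_RGB2HSV);m=((h[...,0]<8)|(h[...,0]>172))&(h[...,1]>150)&(h[...,2]>70)
    M=np.zeros_like(m);v0,v1,u0,u1=roi;M[v0:v1,u0:u1]=1;m&=M
    v,u=np.nonzero(m);P=Wd[m];print(nm,len(v),u.min(),u.max(),v.min(),v.max(),'median',np.median(P,0),'min/max',P.min(0),P.max(0))
    print(' cast mid @ .25', ray(c,(u.min()+u.max())/2,(v.min()+v.max())/2,.25),ray(c,u.max()+.5,v.mean(),.25),ray(c,u.min()-.5,v.mean(),.25))
# shelf wires
S=W[130:215,215:440].reshape(-1,3);S=S[(S[:,2]>.262)&(S[:,2]<.28)];print('shelf',cv2.minAreaRect(S[:,:2].astype(np.float32)),S.min(0),S.max(0))
# rail ends: arms
S=W[130:215,380:440].reshape(-1,3);S=S[(S[:,2]>.235)&(S[:,2]<.256)];print('end ymin',S[:,1].min())
for nm,r in dict(y1=(395,440,335,370),y2=(438,485,315,350),y3=(370,405,120,180),soap=(435,475,170,212)).items():
    a,b,c_,d=r;S=W[c_:d,a:b].reshape(-1,3);S=S[(S[:,2]>.05)];S=S[S[:,2]>S[:,2].max()-.008];print(nm,cv2.minEnclosingCircle(S[:,:2].astype(np.float32)),S[:,2].max())
E
python3 m2.py
```

```text
rail x= [-0.0664  0.6875] yaw 3.7991314117802624 266 0.24894744927616527
top 53 237 244 177 188 median [0.6699 0.1825 0.2554] min/max [0.6629 0.1752 0.1192] [0.7287 0.212  0.261 ]
 cast mid @ .25 [0.6753 0.1831 0.25  ] [0.6746 0.1737 0.25  ] [0.675  0.1924 0.25  ]
side 28 227 237 231 238 median [0.6661 0.1886 0.243 ] min/max [0.6615 0.1827 0.229 ] [0.6864 0.1925 0.2499]
 cast mid @ .25 [0.6646 0.2016 0.25  ] [0.6519 0.1968 0.25  ] [0.6756 0.2091 0.25  ]
shelf ((0.6997600793838501, 0.06933502852916718), (0.1002647876739502, 0.30019715428352356), 4.125632286071777) [ 0.6423 -0.081   0.2625] [0.7593 0.2223 0.2799]
end ymin -0.26890074489513915
y1 ((0.29102596640586853, 0.00940542109310627), 9.999999747378752e-05) 1.3982775051317704
y2 ((0.29102596640586853, 0.00940542109310627), 9.999999747378752e-05) 1.3982775051317704
y3 ((0.29102596640586853, 0.00940542109310627), 9.999999747378752e-05) 1.3982775051317704
soap ((0.29102596640586853, 0.00940542109310627), 9.999999747378752e-05) 1.3982775051317704
```

```bash
cat >> h.py <<'E'
np.set_printoptions(precision=4,suppress=True)
def plan(x,y,z,yaw=None,step=40):
    """tool-frame shift to target; yaw = world angle of tool y (mod 180)"""
    s=bot.get_obs();R=np.array(s['tcp_rot']);p=np.array(s['eef_pos'])
    d=(R.T@(np.array([x,y,z])-p))*1000
    cur=np.degrees(np.arctan2(R[1,1],R[0,1]));turn=0
    if yaw is not None:
        dy=(yaw-cur+90)%180-90; turn=-dy
    print('tcp',p,'toolY yaw %.2f'%cur,'tilt',R[:,2],'t %.1f'%s['time_s'],'F',s['force'],'open %.4f'%s['opening'],'j7 %.1f'%s['joint_pos'][6])
    n=np.ceil(max(np.linalg.norm(d)/step,abs(turn)/7.5));print('d mm',d,'turn %.2f'%turn,'rows',n,'per row',d/max(n,1),turn/max(n,1))
E
python3 - <<'E'
from h import *
t=dict(np.load('/tmp/top.npz'));W=world(t);W[t['z_map']==0]=np.nan
for nm,r in dict(y1=(395,440,335,375),y2=(438,485,315,350),y3=(370,405,120,180),soap=(435,475,170,212),wjar=(90,145,220,265)).items():
    a,b,c_,d=r;S=W[c_:d,a:b].reshape(-1,3);S=S[(S[:,2]>.05)];S=S[S[:,2]>S[:,2].max()-.008];print(nm,cv2.minEnclosingCircle(S[:,:2].astype(np.float32)),S[:,2].max())
print('clear');plan(.580,.066,.30)
E
```

```text
y1 ((0.26683616638183594, -0.23134803771972656), 0.029815204441547394) 0.20698393259737985
y2 ((0.3196135461330414, -0.3421083688735962), 0.02872965857386589) 0.2098292849807789
y3 ((0.7004141211509705, -0.16140836477279663), 0.040772005915641785) 0.25556531082605416
soap ((0.7004629373550415, -0.3680841326713562), 0.014567854814231396) 0.17538093406574495
wjar ((0.5781247019767761, 0.5355560779571533), 0.0363348163664341) 0.1295139665912871
clear
tcp [ 0.1706 -0.6267  0.1927] toolY yaw -74.77 tilt [-0.0004  0.0014 -1.    ] t 0.1 F [-0.4199  0.306  -0.6068] open 0.0857 j7 -1.1
d mm [ 576.9181 -560.9819 -106.5004] turn 0.00 rows 21.0 per row [ 27.4723 -26.7134  -5.0714] 0.0
```

Call:
move_arm(
  motion=[
    {"dz":-36},
    {"dz":-36},
    {"dz":-35},
    {"dx":29,"dy":-28},
    {"dx":29,"dy":-28},
    {"dx":29,"dy":-28},
    {"dx":29,"dy":-28},
    {"dx":29,"dy":-28},
    {"dx":29,"dy":-28},
    {"dx":29,"dy":-28},
  ],
  hand=1,
)

```text
validation failed for argument at $.mo...
```

Call:
move_arm(
  motion=[
    {"dx":29,"dy":-28},
    {"dx":29,"dy":-28},
    {"dx":29,"dy":-28},
    {"dx":29,"dy":-28},
    {"dx":29,"dy":-28},
    {"dx":29,"dy":-28},
    {"dx":29,"dy":-28},
    {"dx":29,"dy":-28},
    {"dx":29,"dy":-28},
    {"dx":29,"dy":-28},
  ],
)

```text
validation failed for argument at $.mo...
```

```bash
python3 -c "
from h import *
plan(.580,.066,.142)"
```

```text
tcp [ 0.1706 -0.6267  0.1927] toolY yaw -74.77 tilt [-0.0004  0.0014 -1.    ] t 0.1 F [-0.4199  0.306  -0.6068] open 0.0857 j7 -1.1
d mm [ 576.9208 -560.7548   51.4995] turn 0.00 rows 21.0 per row [ 27.4724 -26.7026   2.4524] 0.0
```

Call:
move_arm(
  motion=[
    {"dx":0,"dy":0,"dz":-36,"turn":0},
    {"dx":0,"dy":0,"dz":-36,"turn":0},
    {"dx":0,"dy":0,"dz":-35,"turn":0},
    {"dx":29,"dy":-28,"dz":0,"turn":0},
    {"dx":29,"dy":-28,"dz":0,"turn":0},
    {"dx":29,"dy":-28,"dz":0,"turn":0},
    {"dx":29,"dy":-28,"dz":0,"turn":0},
    {"dx":29,"dy":-28,"dz":0,"turn":0},
    {"dx":29,"dy":-28,"dz":0,"turn":0},
    {"dx":29,"dy":-28,"dz":0,"turn":0},
  ],
  hand=1,
)

```text
time_s: 1.15
eef_pos: [0.3156, -0.3831, 0.3003]
tcp_rot: [[0.965, 0.263, -0.0], [0.263, -0.965, 0.0], [-0.0, -0.0, -1.0]]
force: [0.8, 0.5, 0.8]
opening: 0.0855
```

Call:
move_arm(
  motion=[
    {"dx":29,"dy":-28,"dz":0,"turn":0},
    {"dx":29,"dy":-28,"dz":0,"turn":0},
    {"dx":29,"dy":-28,"dz":0,"turn":0},
    {"dx":29,"dy":-28,"dz":0,"turn":0},
    {"dx":29,"dy":-28,"dz":0,"turn":0},
    {"dx":29,"dy":-28,"dz":0,"turn":0},
    {"dx":29,"dy":-28,"dz":0,"turn":0},
    {"dx":29,"dy":-28,"dz":0,"turn":0},
    {"dx":29,"dy":-28,"dz":0,"turn":0},
    {"dx":29,"dy":-28,"dz":0,"turn":0},
  ],
)

```text
time_s: 2.15
eef_pos: [0.5219, -0.037, 0.3003]
tcp_rot: [[0.965, 0.262, -0.0], [0.262, -0.965, -0.0], [-0.0, 0.0, -1.0]]
force: [0.6, -1.3, -0.5]
opening: 0.0858
```

```bash
python3 -c "
from h import *
plan(.580,.066,.142)"
```

```text
tcp [ 0.5219 -0.037   0.3003] toolY yaw -74.78 tilt [-0.0003 -0.0001 -1.    ] t 2.1 F [ 0.5786 -1.3293 -0.4671] open 0.0858 j7 -78.4
d mm [ 83.1858 -84.1364 158.2883] turn 0.00 rows 5.0 per row [ 16.6372 -16.8273  31.6577] 0.0
```

Call:
move_arm(
  motion=[
    {"dx":28,"dy":-28,"dz":0,"turn":0},
    {"dx":28,"dy":-28,"dz":0,"turn":0},
    {"dx":27,"dy":-28,"dz":0,"turn":0},
    {"dx":0,"dy":0,"dz":0,"turn":0},
    {"dx":0,"dy":0,"dz":40,"turn":0},
    {"dx":0,"dy":0,"dz":40,"turn":0},
    {"dx":0,"dy":0,"dz":40,"turn":0},
    {"dx":0,"dy":0,"dz":38,"turn":0},
    {"dx":0,"dy":0,"dz":0,"turn":0},
  ],
)

```text
time_s: 3.05
eef_pos: [0.5748, 0.0629, 0.1376]
tcp_rot: [[0.965, 0.262, -0.011], [0.262, -0.965, -0.002], [-0.011, -0.001, -1.0]]
force: [0.0, 0.0, -0.6]
opening: 0.0854
```

Call:
move_arm(
  motion=[
    {"dx":0,"dy":0,"dz":0,"turn":0},
    {"dx":0,"dy":0,"dz":0,"turn":0},
    {"dx":0,"dy":0,"dz":0,"turn":0},
    {"dx":0,"dy":0,"dz":0,"turn":0},
    {"dx":0,"dy":0,"dz":0,"turn":0},
    {"dx":0,"dy":0,"dz":0,"turn":0},
  ],
  hand=0,
)

```text
time_s: 3.65
eef_pos: [0.5817, 0.0651, 0.1452]
tcp_rot: [[0.965, 0.263, 0.006], [0.263, -0.965, 0.001], [0.006, 0.001, -1.0]]
force: [-0.1, 0.8, 7.1]
opening: 0.0578
```

```bash
python3 -c "
from h import *
c,s=np.cos(np.radians(-4.24)),np.sin(np.radians(-4.24))
for d in(.06,-.06): print(.4836+d*c,.3737+d*s)
plan(.4836+.06*c,.3737+.06*s,.20)"
```

```text
0.5434357862569204 0.36926393383546485
0.42376421374307954 0.3781360661645351
tcp [0.5817 0.0651 0.1452] toolY yaw -74.76 tilt [ 0.0057  0.001  -1.    ] t 3.6 F [-0.0959  0.8383  7.0878] open 0.0578 j7 -92.4
d mm [  43.3256 -303.5135  -54.6861] turn 0.00 rows 8.0 per row [  5.4157 -37.9392  -6.8358] 0.0
```

Call:
move_arm(
  motion=[
    {"dx":0,"dy":0,"dz":-20,"turn":0},
    {"dx":0,"dy":0,"dz":-35,"turn":0},
    {"dx":0,"dy":0,"dz":-35,"turn":0},
    {"dx":0,"dy":0,"dz":-25,"turn":0},
    {"dx":0,"dy":0,"dz":-15,"turn":0},
    {"dx":0,"dy":0,"dz":0,"turn":0},
    {"dx":3,"dy":-15,"dz":0,"turn":0},
    {"dx":4,"dy":-30,"dz":0,"turn":0},
    {"dx":6,"dy":-40,"dz":0,"turn":0},
    {"dx":6,"dy":-40,"dz":0,"turn":0},
  ],
)

```text
time_s: 4.65
eef_pos: [0.5633, 0.192, 0.2707]
tcp_rot: [[0.965, 0.262, -0.003], [0.262, -0.965, -0.0], [-0.003, -0.001, -1.0]]
force: [1.0, 0.7, -3.9]
opening: 0.0576
```

Call:
move_arm(
  motion=[
    {"dx":6,"dy":-40,"dz":0,"turn":0},
    {"dx":6,"dy":-40,"dz":0,"turn":0},
    {"dx":6,"dy":-40,"dz":0,"turn":0},
    {"dx":4,"dy":-30,"dz":0,"turn":0},
    {"dx":2,"dy":-19,"dz":0,"turn":0},
    {"dx":0,"dy":-10,"dz":0,"turn":0},
    {"dx":0,"dy":0,"dz":0,"turn":0},
    {"dx":0,"dy":0,"dz":0,"turn":0},
  ],
)

```text
time_s: 5.45
eef_pos: [0.5417, 0.3668, 0.272]
tcp_rot: [[0.965, 0.261, 0.0], [0.261, -0.965, -0.002], [-0.001, 0.002, -1.0]]
force: [0.6, -0.6, -4.0]
opening: 0.0575
```

```bash
python3 -c "
from h import *
plan(.5434,.3693,.152);snap('wrist','w1')"
```

```text
tcp [0.5417 0.3668 0.272 ] toolY yaw -74.88 tilt [ 0.     -0.0025 -1.    ] t 5.5 F [ 0.5904 -0.6081 -4.0479] open 0.0575 j7 -118.5
d mm [  2.3232  -2.2432 119.9933] turn 0.00 rows 4.0 per row [ 0.5808 -0.5608 29.9983] 0.0
```

View pics/w1.png

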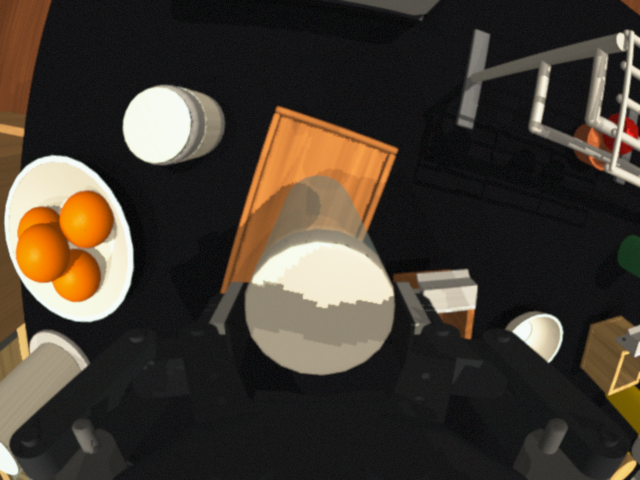

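The wrist view shows the clear jar held upright at (320,305), over the tray. Next I lower it.

Call:
move_arm(
  motion=[
    {"dx":1,"dy":-1,"dz":30,"turn":0},
    {"dx":1,"dy":-1,"dz":35,"turn":0},
    {"dx":0,"dy":0,"dz":25,"turn":0},
    {"dx":0,"dy":0,"dz":15,"turn":0},
    {"dx":0,"dy":0,"dz":10,"turn":0},
    {"dx":0,"dy":0,"dz":6,"turn":0},
    {"dx":0,"dy":0,"dz":0,"turn":0},
    {"dx":0,"dy":0,"dz":0,"turn":0},
  ],
)

```text
time_s: 6.3
eef_pos: [0.5442, 0.3705, 0.1534]
tcp_rot: [[0.965, 0.261, 0.003], [0.261, -0.965, -0.0], [0.003, 0.001, -1.0]]
force: [0.2, -2.7, 4.5]
opening: 0.0574
```

Call:
move_arm(
  motion=[
    {"dx":0,"dy":0,"dz":0,"turn":0},
    {"dx":0,"dy":0,"dz":0,"turn":0},
    {"dx":0,"dy":0,"dz":0,"turn":0},
    {"dx":0,"dy":0,"dz":0,"turn":0},
    {"dx":0,"dy":0,"dz":-25,"turn":0},
    {"dx":0,"dy":0,"dz":-40,"turn":0},
    {"dx":0,"dy":0,"dz":-40,"turn":0},
    {"dx":0,"dy":0,"dz":-25,"turn":0},
    {"dx":0,"dy":0,"dz":-20,"turn":0},
    {"dx":0,"dy":0,"dz":0,"turn":0},
  ],
  hand=1,
)

```text
time_s: 7.3
eef_pos: [0.5439, 0.373, 0.3049]
tcp_rot: [[0.965, 0.263, 0.005], [0.263, -0.965, 0.004], [0.006, -0.003, -1.0]]
force: [0.1, -0.4, 0.0]
opening: 0.0853
```

```bash
python3 -c "
from h import *
c=snap('top','t1');W=world(c);W[c['z_map']==0]=np.nan
m=(W[...,2]>.2)&(W[...,2]<.216)&(abs(W[...,1]-.37)<.08)&(abs(W[...,0]-.5)<.15);print(cv2.minEnclosingCircle(W[m][:,:2].astype(np.float32)),np.median(W[m],0))
plan(.5882,-.1668,.302)"
```

```text
((0.5450819730758667, 0.36912375688552856), 0.030101608484983444) [0.5507 0.3603 0.2078]
tcp [0.543  0.3722 0.3027] toolY yaw -74.76 tilt [ 0.0024  0.0019 -1.    ] t 7.3 F [-0.2501 -0.0696 -0.0998] open 0.0856 j7 -118.3
d mm [-98.0642 531.9295  -0.2544] turn 0.00 rows 14.0 per row [-7.0046 37.995  -0.0182] 0.0
```

Call:
move_arm(
  motion=[
    {"dx":-7,"dy":38,"dz":0,"turn":0},
    {"dx":-7,"dy":38,"dz":0,"turn":0},
    {"dx":-7,"dy":38,"dz":0,"turn":0},
    {"dx":-7,"dy":38,"dz":0,"turn":0},
    {"dx":-7,"dy":38,"dz":0,"turn":0},
    {"dx":-7,"dy":38,"dz":0,"turn":0},
    {"dx":-7,"dy":38,"dz":0,"turn":0},
    {"dx":-7,"dy":38,"dz":0,"turn":0},
    {"dx":-7,"dy":38,"dz":0,"turn":0},
    {"dx":-7,"dy":38,"dz":0,"turn":0},
  ],
)

```text
time_s: 8.35
eef_pos: [0.5738, -0.0151, 0.2997]
tcp_rot: [[0.965, 0.263, -0.003], [0.263, -0.965, 0.0], [-0.003, -0.001, -1.0]]
force: [0.2, -0.0, 0.3]
opening: 0.0854
```

Call:
move_arm(
  motion=[
    {"dx":-7,"dy":38,"dz":0,"turn":0},
    {"dx":-7,"dy":38,"dz":0,"turn":0},
    {"dx":-7,"dy":38,"dz":0,"turn":0},
    {"dx":-7,"dy":30,"dz":0,"turn":0},
    {"dx":0,"dy":8,"dz":0,"turn":0},
    {"dx":0,"dy":0,"dz":0,"turn":0},
  ],
)

```text
time_s: 8.95
eef_pos: [0.5869, -0.1687, 0.2997]
tcp_rot: [[0.966, 0.26, -0.002], [0.26, -0.966, 0.001], [-0.002, -0.001, -1.0]]
force: [0.7, 0.4, 0.5]
opening: 0.0852
```

```bash
python3 -c "
from h import *
plan(.5882,-.1668,.142)"
```

```text
tcp [ 0.5869 -0.1687  0.2997] toolY yaw -74.93 tilt [-0.0025  0.0006 -1.    ] t 8.9 F [0.7228 0.3734 0.4699] open 0.0852 j7 -65.9
d mm [  2.0614  -1.3088 157.7362] turn 0.00 rows 4.0 per row [ 0.5154 -0.3272 39.434 ] 0.0
```

Call:
move_arm(
  motion=[
    {"dx":1,"dy":0,"dz":40,"turn":0},
    {"dx":0,"dy":0,"dz":40,"turn":0},
    {"dx":0,"dy":0,"dz":40,"turn":0},
    {"dx":0,"dy":0,"dz":38,"turn":0},
    {"dx":0,"dy":0,"dz":0,"turn":0},
    {"dx":0,"dy":0,"dz":0,"turn":0},
  ],
)

```text
time_s: 9.55
eef_pos: [0.5888, -0.1652, 0.1436]
tcp_rot: [[0.964, 0.265, -0.001], [0.265, -0.964, 0.001], [-0.0, -0.002, -1.0]]
force: [0.9, -0.6, 0.9]
opening: 0.0852
```

Call:
move_arm(
  motion=[
    {"dx":0,"dy":0,"dz":0,"turn":0},
    {"dx":0,"dy":0,"dz":0,"turn":0},
    {"dx":0,"dy":0,"dz":0,"turn":0},
    {"dx":0,"dy":0,"dz":0,"turn":0},
    {"dx":0,"dy":0,"dz":0,"turn":0},
    {"dx":0,"dy":0,"dz":0,"turn":0},
  ],
  hand=0,
)

```text
time_s: 10.15
eef_pos: [0.5906, -0.1672, 0.1464]
tcp_rot: [[0.965, 0.263, 0.005], [0.263, -0.965, -0.001], [0.005, 0.002, -1.0]]
force: [0.2, 0.7, 5.9]
opening: 0.0578
```

```bash
python3 -c "
from h import *
plan(.4238,.3781,.272)"
```

```text
tcp [ 0.5906 -0.1672  0.1464] toolY yaw -74.77 tilt [ 0.0049 -0.0006 -1.    ] t 10.2 F [0.1797 0.6892 5.9225] open 0.0578 j7 -67.9
d mm [ -17.0956 -569.7045 -126.756 ] turn 0.00 rows 15.0 per row [ -1.1397 -37.9803  -8.4504] 0.0
```

Call:
move_arm(
  motion=[
    {"dx":0,"dy":0,"dz":-20,"turn":0},
    {"dx":0,"dy":0,"dz":-35,"turn":0},
    {"dx":0,"dy":0,"dz":-40,"turn":0},
    {"dx":0,"dy":0,"dz":-35,"turn":0},
    {"dx":0,"dy":0,"dz":-20,"turn":0},
    {"dx":0,"dy":-15,"dz":0,"turn":0},
    {"dx":-1,"dy":-30,"dz":0,"turn":0},
    {"dx":-1,"dy":-40,"dz":0,"turn":0},
    {"dx":-1,"dy":-40,"dz":0,"turn":0},
    {"dx":-1,"dy":-40,"dz":0,"turn":0},
  ],
)

```text
time_s: 11.15
eef_pos: [0.5388, -0.0064, 0.2919]
tcp_rot: [[0.965, 0.263, -0.003], [0.263, -0.965, 0.001], [-0.003, -0.002, -1.0]]
force: [0.5, 0.3, -4.1]
opening: 0.0573
```

Call:
move_arm(
  motion=[
    {"dx":-1,"dy":-40,"dz":0,"turn":0},
    {"dx":-1,"dy":-40,"dz":0,"turn":0},
    {"dx":-1,"dy":-40,"dz":0,"turn":0},
    {"dx":-1,"dy":-40,"dz":0,"turn":0},
    {"dx":-2,"dy":-40,"dz":0,"turn":0},
    {"dx":-2,"dy":-40,"dz":0,"turn":0},
    {"dx":-2,"dy":-40,"dz":0,"turn":0},
    {"dx":-1,"dy":-40,"dz":0,"turn":0},
    {"dx":-1,"dy":-40,"dz":0,"turn":0},
    {"dx":-1,"dy":-25,"dz":0,"turn":0},
  ],
)

```text
time_s: 12.15
eef_pos: [0.4235, 0.3626, 0.2921]
tcp_rot: [[0.964, 0.267, -0.003], [0.267, -0.964, 0.001], [-0.003, -0.002, -1.0]]
force: [0.4, 0.7, -3.9]
opening: 0.0573
```

Call:
move_arm(
  motion=[
    {"dx":0,"dy":-15,"dz":0,"turn":0},
    {"dx":0,"dy":-5,"dz":0,"turn":0},
    {"dx":0,"dy":0,"dz":0,"turn":0},
    {"dx":0,"dy":0,"dz":0,"turn":0},
  ],
)

```text
time_s: 12.55
eef_pos: [0.4233, 0.3761, 0.2931]
tcp_rot: [[0.966, 0.26, 0.0], [0.26, -0.966, -0.002], [-0.0, 0.002, -1.0]]
force: [-0.4, -1.8, -5.2]
opening: 0.0573
```

```bash
python3 -c "
from h import *
plan(.4238,.3781,.151);snap('wrist','w2')"
```

```text
tcp [0.4233 0.3761 0.2931] toolY yaw -74.91 tilt [ 0.0001 -0.002  -1.    ] t 12.6 F [-0.3589 -1.8296 -5.2142] open 0.0573 j7 -127.6
d mm [  1.0323  -2.0574 142.0617] turn 0.00 rows 4.0 per row [ 0.2581 -0.5143 35.5154] 0.0
```

View pics/w2.png

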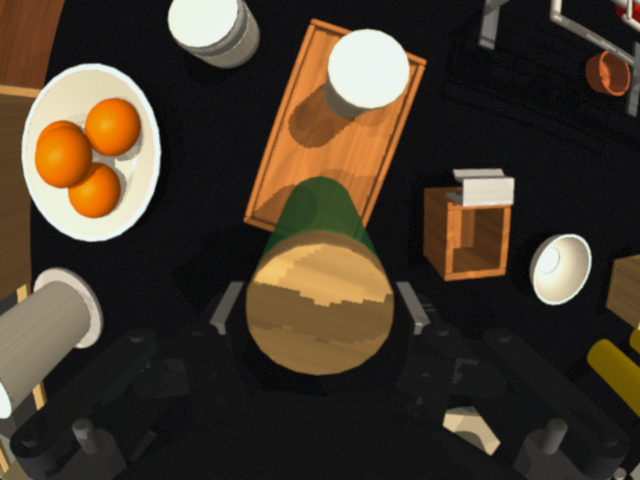

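The clear jar stands upright on the far end of the tray at (365,70). The green jar is held at (320,305), above the near end, so I lower it now.

Call:
move_arm(
  motion=[
    {"dx":0,"dy":-1,"dz":30,"turn":0},
    {"dx":0,"dy":0,"dz":40,"turn":0},
    {"dx":0,"dy":0,"dz":35,"turn":0},
    {"dx":0,"dy":0,"dz":20,"turn":0},
    {"dx":0,"dy":0,"dz":10,"turn":0},
    {"dx":0,"dy":0,"dz":6,"turn":0},
    {"dx":0,"dy":0,"dz":0,"turn":0},
    {"dx":0,"dy":0,"dz":0,"turn":0},
  ],
)

```text
time_s: 13.4
eef_pos: [0.4242, 0.3782, 0.1547]
tcp_rot: [[0.965, 0.261, 0.003], [0.261, -0.965, -0.0], [0.003, 0.001, -1.0]]
force: [-1.5, -3.6, 7.5]
opening: 0.0574
```

Call:
move_arm(
  motion=[
    {"dx":0,"dy":0,"dz":0,"turn":0},
    {"dx":0,"dy":0,"dz":0,"turn":0},
    {"dx":0,"dy":0,"dz":0,"turn":0},
    {"dx":0,"dy":0,"dz":0,"turn":0},
    {"dx":0,"dy":0,"dz":-25,"turn":0},
    {"dx":0,"dy":0,"dz":-40,"turn":0},
    {"dx":0,"dy":0,"dz":-40,"turn":0},
    {"dx":0,"dy":0,"dz":-25,"turn":0},
    {"dx":0,"dy":0,"dz":-20,"turn":0},
    {"dx":0,"dy":0,"dz":0,"turn":0},
  ],
  hand=1,
)

```text
time_s: 14.4
eef_pos: [0.4235, 0.3809, 0.3054]
tcp_rot: [[0.965, 0.263, 0.005], [0.263, -0.965, 0.005], [0.006, -0.003, -1.0]]
force: [-0.6, 0.5, -0.1]
opening: 0.0856
```

```bash
cat > boxes.py <<'E'
from h import *
def look(tag):
    c=snap('top',tag);W=world(c);W[c['z_map']==0]=np.nan
    q=(np.array([[.4836,.3737]]))
    M=(W[...,2]>.2)&(W[...,2]<.216)&(abs(W[...,1]-.37)<.08)&(abs(W[...,0]-.5)<.15)
    M=M&True
    for S in (W[M&(W[...,0]>.49)],W[M&(W[...,0]<.49)]):
        if len(S): print('jar',cv2.minEnclosingCircle(S[:,:2].astype(np.float32)),np.median(S[:,2]))
    # hooks on counter: flat top at .112-.12, neutral colour
    px=c['pixels'].astype(int);sat=px.max(-1)-px.min(-1)
    m=((W[...,2]>.108)&(W[...,2]<.122)&(W[...,0]<.62)&(sat<60)).astype(np.uint8)
    n,L,st,_=cv2.connectedComponentsWithStats(m)
    for i in range(1,n):
        if st[i,4]<120: continue
        S=W[L==i];(cx,cy),(w,h),a=cv2.minAreaRect(S[:,:2].astype(np.float32))
        if abs(max(w,h)-.06)>.01: continue
        ang=a if w<h else a+90   # short side dir = box x
        ang=(ang+90)%180-90
        k=np.radians(ang);ux=np.array([np.cos(k),np.sin(k)]);o=np.array([cx,cy])-.060*ux
        print('box hook',(cx,cy),(w,h),'yaw %.1f'%ang,'org',o,'grip',o-.0415*ux,st[i,:4])
    return c,W
if __name__=='__main__': 
    import sys;look(sys.argv[1]);plan(.45,.15,.3)
E
python3 boxes.py t2
```

```text
jar ((0.5433531403541565, 0.37076419591903687), 0.030867435038089752) 0.20826597740384473
jar ((0.41999179124832153, 0.3770558834075928), 0.03114207647740841) 0.20814254514880726
box hook (0.49956777691841125, -0.3641161024570465) (0.02899741753935814, 0.06245969980955124) yaw 8.4 org [ 0.4402 -0.3729] grip [ 0.3992 -0.379 ] [450 254  27  15]
box hook (0.4805547595024109, 0.20737823843955994) (0.029024265706539154, 0.05948815867304802) yaw 18.3 org [0.4236 0.1885] grip [0.3842 0.1755] [226 265  26  18]
box hook (0.4730670750141144, -0.18387022614479065) (0.02845008671283722, 0.06023668870329857) yaw 21.1 org [ 0.4171 -0.2055] grip [ 0.3784 -0.2204] [380 264  27  19]
tcp [0.4227 0.3799 0.3034] toolY yaw -74.76 tilt [ 0.0021  0.002  -1.    ] t 14.4 F [-0.5764 -0.4978 -0.7384] open 0.0854 j7 -127.6
d mm [-34.0766 228.9972   3.0402] turn 0.00 rows 6.0 per row [-5.6794 38.1662  0.5067] 0.0
```

View pics/t2.png

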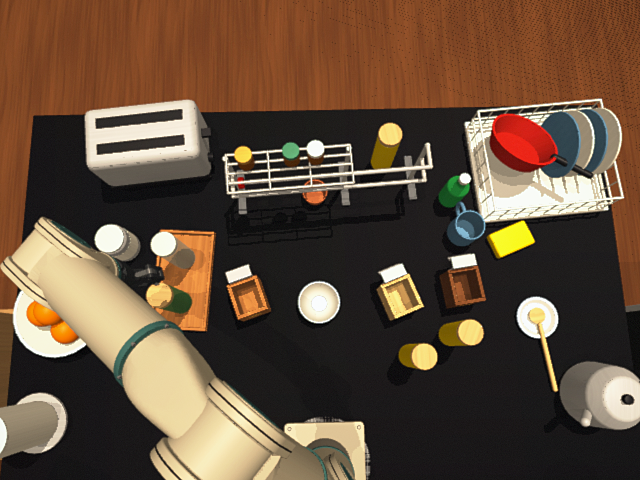

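Call:
move_arm(
  motion=[
    {"dx":0,"dy":0,"dz":0,"turn":-8},
    {"dx":0,"dy":0,"dz":0,"turn":-8},
    {"dx":0,"dy":0,"dz":0,"turn":-8},
    {"dx":0,"dy":0,"dz":0,"turn":-8},
    {"dx":0,"dy":0,"dz":0,"turn":-8},
    {"dx":0,"dy":0,"dz":0,"turn":-8},
    {"dx":0,"dy":0,"dz":0,"turn":-8},
    {"dx":0,"dy":0,"dz":0,"turn":-8},
    {"dx":0,"dy":0,"dz":0,"turn":-8},
    {"dx":0,"dy":0,"dz":0,"turn":-8},
  ],
  hand=0.5,
)

```text
time_s: 15.45
eef_pos: [0.4216, 0.3786, 0.3007]
tcp_rot: [[-0.097, 0.995, -0.002], [0.995, 0.097, -0.002], [-0.001, -0.002, -1.0]]
force: [-0.5, -0.5, 0.6]
opening: 0.0424
```

Call:
move_arm(
  motion=[
    {"dx":0,"dy":0,"dz":0,"turn":-8},
    {"dx":0,"dy":0,"dz":0,"turn":-5},
    {"dx":0,"dy":0,"dz":0,"turn":0},
  ],
)

```text
time_s: 15.75
eef_pos: [0.4217, 0.3786, 0.3007]
tcp_rot: [[-0.313, 0.95, -0.002], [0.95, 0.313, -0.001], [-0.001, -0.003, -1.0]]
force: [0.6, 0.6, -0.6]
opening: 0.0424
```

```bash
python3 -c "
from h import *
plan(.3842,.1755,.16,18.3)"
```

```text
tcp [0.4217 0.3786 0.3007] toolY yaw 18.26 tilt [-0.0025 -0.0014 -1.    ] t 15.8 F [ 0.581   0.6026 -0.607 ] open 0.0424 j7 -45.1
d mm [-181.0535  -98.8995  141.1042] turn -0.04 rows 7.0 per row [-25.8648 -14.1285  20.1577] -0.005967473538000994
```

Call:
move_arm(
  motion=[
    {"dx":-36,"dy":-20,"dz":0,"turn":0},
    {"dx":-36,"dy":-20,"dz":0,"turn":0},
    {"dx":-36,"dy":-20,"dz":0,"turn":0},
    {"dx":-36,"dy":-20,"dz":0,"turn":0},
    {"dx":-37,"dy":-19,"dz":0,"turn":0},
    {"dx":0,"dy":0,"dz":40,"turn":0},
    {"dx":0,"dy":0,"dz":40,"turn":0},
    {"dx":0,"dy":0,"dz":40,"turn":0},
    {"dx":0,"dy":0,"dz":21,"turn":0},
    {"dx":0,"dy":0,"dz":0,"turn":0},
  ],
)

```text
time_s: 16.75
eef_pos: [0.3822, 0.1749, 0.1587]
tcp_rot: [[-0.312, 0.95, -0.007], [0.95, 0.312, -0.003], [-0.0, -0.007, -1.0]]
force: [-0.2, -0.0, 0.6]
opening: 0.043
```

```bash
python3 -c "
from h import *
plan(.3842,.1755,.066,18.3);snap('wrist','w3')"; python3 boxes.py t3
```

```text
tcp [0.3822 0.1749 0.1587] toolY yaw 18.16 tilt [-0.0068 -0.0026 -1.    ] t 16.8 F [-0.1528 -0.0212  0.5874] open 0.0430 j7 -35.8
d mm [-0.0611  2.7615 92.6848] turn -0.14 rows 3.0 per row [-0.0204  0.9205 30.8949] -0.046425257780522124
jar ((0.5428124666213989, 0.370922327041626), 0.030334006994962692) 0.208088811560422
jar ((0.42160457372665405, 0.3774307072162628), 0.030617287382483482) 0.2083473216758262
box hook (0.4991759657859802, -0.36393609642982483) (0.02810755930840969, 0.062101107090711594) yaw 8.3 org [ 0.4398 -0.3726] grip [ 0.3987 -0.3786] [450 254  27  15]
box hook (0.4727192223072052, -0.18425825238227844) (0.028644194826483727, 0.06105879321694374) yaw 20.3 org [ 0.4165 -0.2051] grip [ 0.3775 -0.2195] [380 264  27  19]
tcp [0.3846 0.1766 0.1615] toolY yaw 18.19 tilt [-0.0008  0.0002 -1.    ] t 16.9 F [-0.258  -0.4372  0.112 ] open 0.0425 j7 -35.7
d mm [ -45.66     53.6909 -138.5972] turn 0.00 rows 4.0 per row [-11.415   13.4227 -34.6493] 0.0
```

View pics/w3.png

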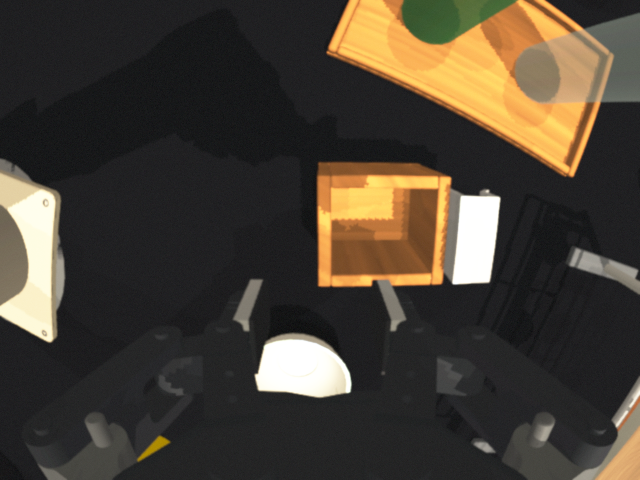

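The wrist view shows box_b's front wall at column 322. That is midway between the fingers at columns 250 and 392, and the box is centred laterally near row 228. I go down and grip.

Call:
move_arm(
  motion=[
    {"dx":-1,"dy":0,"dz":30,"turn":0},
    {"dx":0,"dy":0,"dz":30,"turn":0},
    {"dx":0,"dy":0,"dz":20,"turn":0},
    {"dx":0,"dy":0,"dz":14,"turn":0},
    {"dx":0,"dy":0,"dz":0,"turn":0},
    {"dx":0,"dy":0,"dz":0,"turn":0},
  ],
)

```text
time_s: 17.45
eef_pos: [0.3862, 0.1761, 0.0685]
tcp_rot: [[-0.312, 0.95, 0.002], [0.95, 0.312, 0.001], [0.0, 0.002, -1.0]]
force: [0.9, 0.3, 0.6]
opening: 0.0428
```

Call:
move_arm(
  motion=[
    {"dx":0,"dy":0,"dz":0,"turn":0},
    {"dx":0,"dy":0,"dz":0,"turn":0},
    {"dx":0,"dy":0,"dz":0,"turn":0},
    {"dx":0,"dy":0,"dz":0,"turn":0},
    {"dx":0,"dy":0,"dz":0,"turn":0},
    {"dx":0,"dy":0,"dz":0,"turn":0},
  ],
  hand=0,
)

```text
time_s: 18.05
eef_pos: [0.3852, 0.1753, 0.0674]
tcp_rot: [[-0.313, 0.95, 0.0], [0.95, 0.313, -0.0], [-0.0, 0.0, -1.0]]
force: [-0.1, -0.1, 0.6]
opening: 0.0002
```

Call:
move_arm(
  motion=[
    {"dx":0,"dy":0,"dz":-15,"turn":0},
    {"dx":0,"dy":0,"dz":-30,"turn":0},
    {"dx":0,"dy":0,"dz":-40,"turn":0},
    {"dx":0,"dy":0,"dz":-40,"turn":0},
    {"dx":0,"dy":0,"dz":-40,"turn":0},
    {"dx":0,"dy":0,"dz":-30,"turn":0},
    {"dx":0,"dy":0,"dz":-15,"turn":0},
    {"dx":0,"dy":0,"dz":0,"turn":0},
  ],
)

```text
time_s: 18.85
eef_pos: [0.3864, 0.176, 0.2793]
tcp_rot: [[-0.312, 0.95, 0.004], [0.95, 0.312, 0.001], [-0.0, 0.005, -1.0]]
force: [-0.0, 0.7, -0.2]
opening: -0.0001
```

```bash
python3 -c "
from h import *
c=snap('wrist','w4')
plan(.60,-.165,.276,4)"; python3 boxes.py t4
```

```text
tcp [0.3855 0.1753 0.2778] toolY yaw 18.20 tilt [ 0.0018  0.0001 -1.    ] t 18.9 F [ 0.1847  0.5952 -0.5424] open -0.0000 j7 -25.0
d mm [-390.3146   97.463     2.2047] turn 14.20 rows 11.0 per row [-35.4831   8.8603   0.2004] 1.2908741397683874
jar ((0.5428386926651001, 0.3712625503540039), 0.030310075730085373) 0.2080879779673956
jar ((0.41992905735969543, 0.37916478514671326), 0.03010980226099491) 0.20820395223062338
box hook (0.49906259775161743, -0.3634307384490967) (0.028485195711255074, 0.061342183500528336) yaw 9.4 org [ 0.4399 -0.3732] grip [ 0.3989 -0.38  ] [451 254  26  15]
box hook (0.47297242283821106, -0.18390250205993652) (0.028325142338871956, 0.05947171524167061) yaw 21.3 org [ 0.4171 -0.2057] grip [ 0.3784 -0.2207] [381 264  26  19]
tcp [0.3848 0.1749 0.2769] toolY yaw 18.21 tilt [-0.0003 -0.0006 -1.    ] t 18.9 F [ 0.2172  0.2561 -0.1348] open 0.0003 j7 -25.0
d mm [-44.0583  54.0921 -23.0606] turn 0.00 rows 2.0 per row [-22.0291  27.0461 -11.5303] 0.0
```

View pics/w4.png

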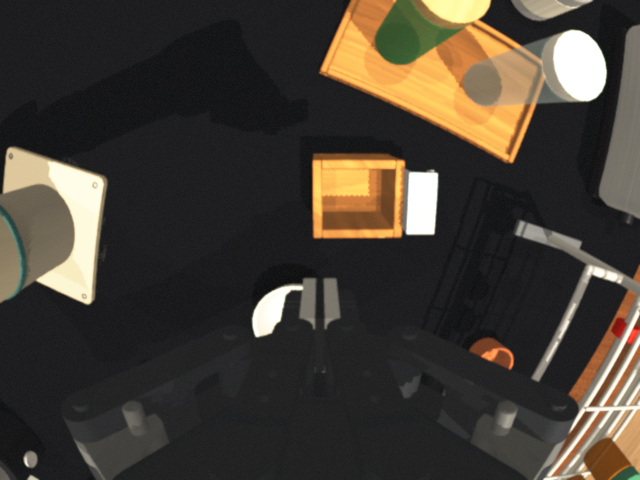

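The grip closed on nothing. In the wrist view box_b's front wall is at column 315 and row 200, so the box is displaced sideways from the tool, probably by the announced knock. I measure it with the wrist depth map.

```bash
cat >> h.py <<'E'
def wworld(tag):
    s=bot.get_obs();c=snap('wrist',tag);z=c['z_map'];v,u=np.mgrid[:480,:640]
    a=(u-c['cx'])/c['fx'];b=(v-c['cy'])/c['fy'];th=np.hypot(a,b);k=np.where(th>1e-9,np.tan(th)/np.maximum(th,1e-9),1)
    P=np.stack([a*k*z,b*k*z,z,np.ones_like(z)],-1)@np.array(c['tool_from_camera']).T
    W=P[...,:3]@np.array(s['tcp_rot']).T+s['eef_pos'];W[z==0]=np.nan
    return c,W
def hook(S):
    (cx,cy),(w,h),a=cv2.minAreaRect(S[:,:2].astype(np.float32))
    ang=a if w<h else a+90
    ang=(ang+90)%180-90;k=np.radians(ang);ux=np.array([np.cos(k),np.sin(k)]);o=np.array([cx,cy])-.060*ux
    print('hook',(cx,cy),(w,h),'yaw %.2f'%ang,'grip',o-.0415*ux,'z',np.median(S[:,2]),len(S)); return o-.0415*ux,ang
E
cat > wl.py <<'E'
from h import *
import sys
c,W=wworld(sys.argv[1]);a,b,e,f=map(int,sys.argv[2:6])
Z=W[e:f,a:b];px=c['pixels'][e:f,a:b].astype(int);sat=px.max(-1)-px.min(-1)
S=Z[(Z[...,2]>.11)&(Z[...,2]<.122)];g,ang=hook(S)
S=Z[(Z[...,2]>.088)&(Z[...,2]<.1)&(sat>40)];print('rim',cv2.minAreaRect(S[:,:2].astype(np.float32)),np.median(S[:,2]))
plan(g[0],g[1],.16,ang)
E
python3 wl.py w5 290 450 140 250
```

```text
hook (0.48125287890434265, 0.20839017629623413) (0.02909589186310768, 0.06039692461490631) yaw 18.97 grip [0.3853 0.1754] z 0.11509047504674355 1749
rim ((0.424561470746994, 0.18969306349754333), (0.09236253052949905, 0.0803106352686882), 18.262788772583008) 0.09396509484765961
tcp [0.3845 0.1748 0.2765] toolY yaw 18.23 tilt [-0.0016 -0.0009 -1.    ] t 19.0 F [ 0.1072  0.2783 -0.8693] open 0.0004 j7 -25.0
d mm [  0.3578   1.1402 116.4727] turn -0.75 rows 3.0 per row [ 0.1193  0.3801 38.8242] -0.24880066739590725
```

View pics/t4.png

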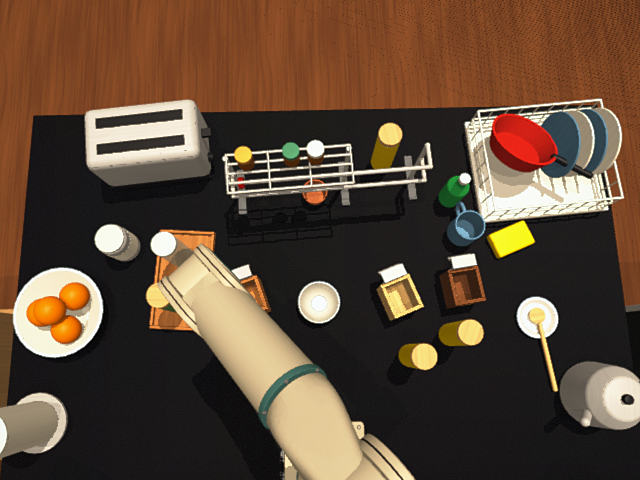

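Run:
```python
from h import *
s=bot.get_obs();c,W=wworld('w6');R=np.array(s['tcp_rot'])
T=(W-s['eef_pos'])@R*1000
for v in(276,280,284,290,300,310,320): print(v,[ (u,c['z_map'][v,u].round(3),T[v,u].round(1)) for u in (306,312,320,330,336)])
i=cv2.cvtColor(c['pixels'],cv2.COLOR_RGB2BGR)
cv2.imwrite('pics/w6z.png',cv2.resize(i[130:360,220:460],None,fx=2.5,fy=2.5))
```

```text
276 [(306, np.float32(0.491), array([-120.4,  -17. ,  277.2])), (312, np.float32(0.491), array([-120.2,   -9. ,  276.7])), (320, np.float32(0.491), array([-120.1,    1.6,  276.6])), (330, np.float32(0.492), array([-120.6,   14.9,  277.7])), (336, np.float32(0.494), array([-121.2,   22.9,  279.1]))]
280 [(306, np.float32(0.148), array([ 11.3,  -4.7, -42.9])), (312, np.float32(0.146), array([ 12.1,  -2.3, -44.6])), (320, np.float32(0.147), array([ 11.7,   0.8, -43.7])), (330, np.float32(0.147), array([ 11.4,   4.8, -43. ])), (336, np.float32(0.147), array([ 11.5,   7.2, -43.2]))]
284 [(306, np.float32(0.145), array([ 10.9,  -4.6, -45.9])), (312, np.float32(0.143), array([ 11.6,  -2.3, -47.5])), (320, np.float32(0.143), array([ 11.8,   0.8, -47.9])), (330, np.float32(0.143), array([ 11.6,   4.7, -47.4])), (336, np.float32(0.144), array([ 11. ,   7.1, -46.2]))]
290 [(306, np.float32(0.137), array([ 11.9,  -4.4, -53.6])), (312, np.float32(0.138), array([ 11.5,  -2.2, -52.8])), (320, np.float32(0.138), array([ 11.6,   0.8, -53. ])), (330, np.float32(0.137), array([ 11.7,   4.6, -53.3])), (
[... 208 characters left out ...]
 ,   0.8, -60.3])), (330, np.float32(0.13), array([ 11.6,   4.3, -61.4])), (336, np.float32(0.129), array([ 11.8,   6.4, -61.9]))]
310 [(306, np.float32(0.123), array([ 11.5,  -3.9, -68.8])), (312, np.float32(0.123), array([ 11.5,  -1.9, -68.8])), (320, np.float32(0.122), array([ 11.8,   0.8, -69.4])), (330, np.float32(0.122), array([ 11.6,   4.1, -69. ])), (336, np.float32(0.123), array([ 11.5,   6.2, -68.8]))]
320 [(306, np.float32(0.114), array([ 12.4,  -3.6, -77.4])), (312, np.float32(0.117), array([ 11.1,  -1.8, -75. ])), (320, np.float32(0.117), array([ 11. ,   0.8, -74.8])), (330, np.float32(0.117), array([ 11.2,   4. , -75.2])), (336, np.float32(0.114), array([ 12.7,   5.8, -77.9]))]
```

View pics/w6z.png

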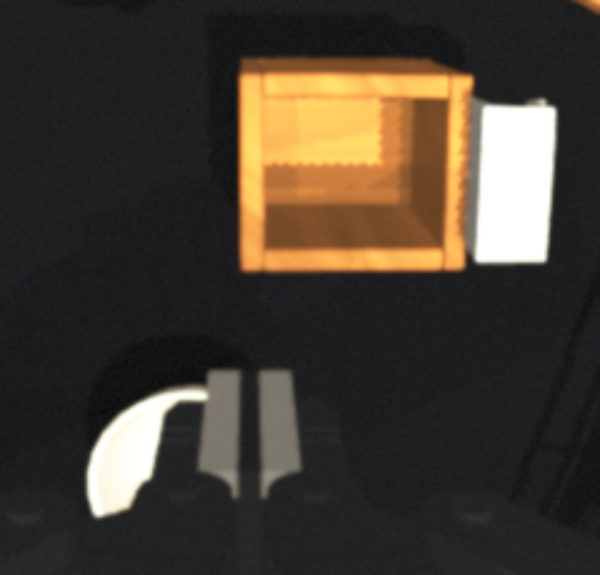

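Run:
```python
from h import *
s=bot.get_obs();c=snap('side','s1');W=world(c);W[c['z_map']==0]=np.nan
p=s['eef_pos'];R=np.array(c['R']);q=R@p+c['t'];print('tcp px',c['fx']*q[0]/q[2]+c['cx'],c['fy']*q[1]/q[2]+c['cy'],p)
m=(np.hypot(W[...,0]-p[0],W[...,1]-p[1])<.03)&(W[...,2]>.15);print(W[m].min(0),W[m].max(0),np.percentile(W[m][:,2],[0,1,5,20]))
i=cv2.cvtColor(c['pixels'],cv2.COLOR_RGB2BGR);u=int(c['fx']*q[0]/q[2]+c['cx']);v=int(c['fy']*q[1]/q[2]+c['cy'])
cv2.circle(i,(u,v),2,(0,0,255),-1)
cv2.imwrite('pics/s1z.png',cv2.resize(i[v-100:v+60,u-100:u+100],None,fx=3.5,fy=3.5))
```

```text
tcp px 342.70898698583983 247.51388610122868 [0.3844 0.1748 0.2763]
[0.3547 0.1457 0.3144] [0.4142 0.2047 0.7323] [0.3144 0.3191 0.3316 0.3638]
```

View pics/s1z.png

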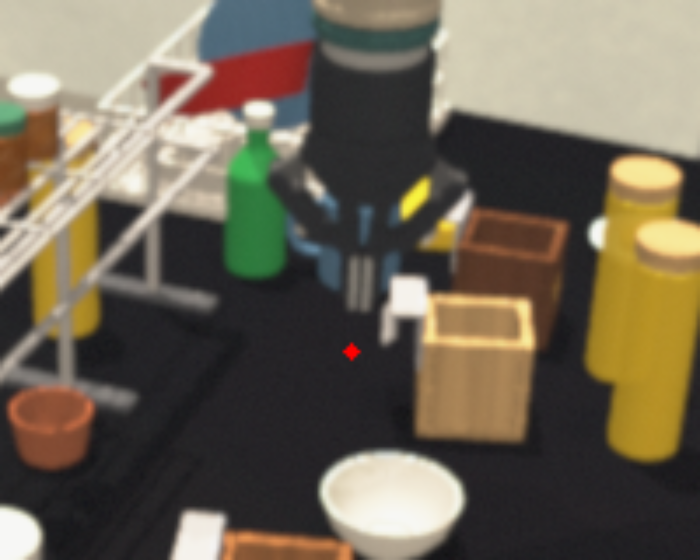

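Both the side and wrist depth show the real fingertips 38–43 mm short of the reported TCP (red mark), along the tool axis only. Box_b has not moved; I closed above it. I'll subtract about 42 mm from the commanded z from here on.

Call:
move_arm(
  motion=[
    {"dx":0,"dy":1,"dz":30,"turn":0},
    {"dx":0,"dy":0,"dz":40,"turn":0},
    {"dx":0,"dy":0,"dz":40,"turn":0},
    {"dx":0,"dy":0,"dz":30,"turn":0},
    {"dx":0,"dy":0,"dz":30,"turn":0},
    {"dx":0,"dy":0,"dz":25,"turn":0},
    {"dx":0,"dy":0,"dz":25,"turn":0},
    {"dx":0,"dy":0,"dz":20,"turn":0},
    {"dx":0,"dy":0,"dz":12,"turn":0},
    {"dx":0,"dy":0,"dz":0,"turn":0},
  ],
  hand=0.5,
)

```text
time_s: 20.1
eef_pos: [0.3842, 0.1751, 0.0234]
tcp_rot: [[-0.314, 0.949, -0.004], [0.949, 0.314, -0.002], [-0.001, -0.005, -1.0]]
force: [-0.8, 0.0, 0.3]
opening: 0.043
```

Call:
move_arm(
  motion=[
    {"dx":0,"dy":0,"dz":0,"turn":0},
    {"dx":0,"dy":0,"dz":0,"turn":0},
    {"dx":0,"dy":0,"dz":0,"turn":0},
    {"dx":0,"dy":0,"dz":0,"turn":0},
    {"dx":0,"dy":0,"dz":0,"turn":0},
    {"dx":0,"dy":0,"dz":0,"turn":0},
  ],
  hand=0,
)

```text
time_s: 20.7
eef_pos: [0.3863, 0.1758, 0.026]
tcp_rot: [[-0.313, 0.95, 0.001], [0.95, 0.313, 0.0], [0.0, 0.001, -1.0]]
force: [-1.9, 0.3, 6.5]
opening: 0.0079
```

Call:
move_arm(
  motion=[
    {"dx":0,"dy":0,"dz":-10,"turn":0},
    {"dx":0,"dy":0,"dz":-20,"turn":0},
    {"dx":0,"dy":0,"dz":-35,"turn":0},
    {"dx":0,"dy":0,"dz":-40,"turn":0},
    {"dx":0,"dy":0,"dz":-40,"turn":0},
    {"dx":0,"dy":0,"dz":-30,"turn":0},
    {"dx":0,"dy":0,"dz":-15,"turn":0},
    {"dx":0,"dy":0,"dz":-5,"turn":0},
    {"dx":0,"dy":0,"dz":0,"turn":0},
  ],
)

```text
time_s: 21.6
eef_pos: [0.3862, 0.1752, 0.2205]
tcp_rot: [[-0.312, 0.95, 0.001], [0.95, 0.312, -0.0], [-0.001, 0.0, -1.0]]
force: [0.1, -0.0, -2.9]
opening: 0.0081
```

```bash
cat > wb.py <<'E'
# held box: measure hook and rim in tool frame
from h import *
import sys
s=bot.get_obs();c,W=wworld(sys.argv[1]);R=np.array(s['tcp_rot']);T=(W-s['eef_pos'])@R*1000
px=c['pixels'].astype(int);sat=px.max(-1)-px.min(-1);mn=px.min(-1)
z0=float(sys.argv[2]) if len(sys.argv)>2 else -84
m=(abs(T[...,2]-z0)<14)&(T[...,1]>75)&(T[...,1]<140)&(abs(T[...,0])<60)&(sat<60)&(mn>100)
S=T[m];print(len(S),cv2.minAreaRect(S[:,:2].astype(np.float32)),'zmed',np.median(S[:,2]))
for lo,hi in((85,95),(95,105),(105,118)):
    q=S[(S[:,1]>lo)&(S[:,1]<hi)];print(lo,len(q),np.median(q[:,2]) if len(q) else None)
m=(sat>40)&(T[...,1]>-10)&(T[...,1]<95)&(abs(T[...,0])<60)&(abs(T[...,2]+63)<8)
S=T[m];print('rim',cv2.minAreaRect(S[:,:2].astype(np.float32)),'z',np.median(S[:,2]))
for lo,hi in((-5,12),(12,40),(40,70),(75,92)):
    q=S[(S[:,1]>lo)&(S[:,1]<hi)];print(lo,len(q),np.median(q[:,2]) if len(q) else None)
E
python3 wb.py w7;python3 -c "
from h import *
plan(.60,-.165,.22,4)"
```

```text
6781 ((0.5852241516113281, 102.11827850341797), (30.592744827270508, 61.97175216674805), 88.9492416381836) zmed -88.92715073726053
85 2023 -88.90244422128383
95 2263 -88.96247177255772
105 2495 -88.9110970733004
rim ((4.488842010498047, 42.44335174560547), (93.0360336303711, 72.8216552734375), 89.95611572265625) z -67.68369816283058
-5 5454 -67.94606824001343
12 2958 -67.71443523678221
40 2809 -67.53269303738462
75 4824 -67.1961638074178
tcp [0.3857 0.175  0.2198] toolY yaw 18.20 tilt [-0.0008 -0.0009 -1.    ] t 21.6 F [ 0.1614 -0.3151 -2.8664] open 0.0082 j7 -31.0
d mm [-389.9421   97.355    -0.0409] turn 14.20 rows 11.0 per row [-35.4493   8.8505  -0.0037] 1.291081178923109
```

View pics/w7.png

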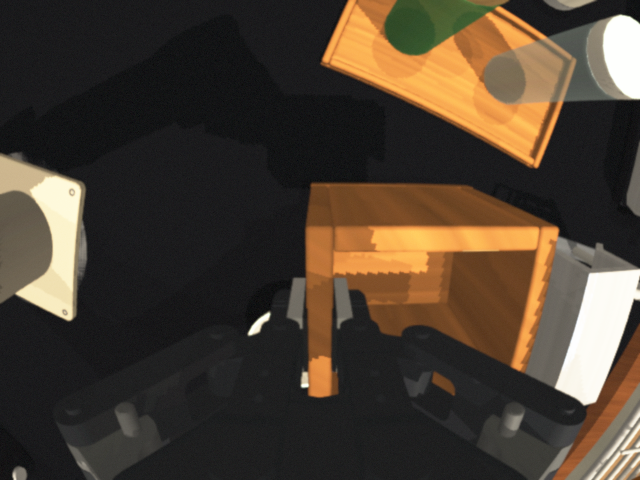

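Box_b is held level and square, with its hook plate at (600,310) in the wrist view. Its mouth point is at tool (0.6, 104, -80) mm. I turn first, then stage in front of the open end.

Call:
move_arm(
  motion=[
    {"dx":0,"dy":0,"dz":0,"turn":4.3},
    {"dx":0,"dy":0,"dz":0,"turn":6},
    {"dx":0,"dy":0,"dz":0,"turn":4},
    {"dx":0,"dy":0,"dz":0,"turn":0},
  ],
)

```text
time_s: 22.05
eef_pos: [0.3852, 0.1752, 0.2192]
tcp_rot: [[-0.069, 0.998, -0.003], [0.998, 0.069, -0.001], [-0.001, -0.003, -1.0]]
force: [-0.3, -0.3, -2.9]
opening: 0.008
```

```bash
python3 -c "
from h import *
plan(.49,-.178,.22,3.9)"
```

```text
tcp [0.3852 0.1752 0.2192] toolY yaw 3.94 tilt [-0.0025 -0.0011 -1.    ] t 22.1 F [-0.3323 -0.2863 -2.8606] open 0.0080 j7 -43.2
d mm [-359.5967   80.2897   -0.6861] turn 0.04 rows 10.0 per row [-35.9597   8.029   -0.0686] 0.0037379338049220224
```

Call:
move_arm(
  motion=[
    {"dx":-18,"dy":4,"dz":0,"turn":0},
    {"dx":-36,"dy":8,"dz":0,"turn":0},
    {"dx":-40,"dy":9,"dz":0,"turn":0},
    {"dx":-40,"dy":9,"dz":0,"turn":0},
    {"dx":-40,"dy":9,"dz":0,"turn":0},
    {"dx":-40,"dy":9,"dz":0,"turn":0},
    {"dx":-40,"dy":9,"dz":0,"turn":0},
    {"dx":-40,"dy":9,"dz":0,"turn":0},
    {"dx":-40,"dy":9,"dz":0,"turn":0},
    {"dx":-26,"dy":5,"dz":0,"turn":0},
  ],
)

```text
time_s: 23.05
eef_pos: [0.4903, -0.1815, 0.219]
tcp_rot: [[-0.067, 0.998, -0.002], [0.998, 0.067, -0.0], [-0.0, -0.002, -1.0]]
force: [-0.1, 0.2, -1.8]
opening: 0.0081
```

Call:
move_arm(
  motion=[
    {"dx":0,"dy":0,"dz":0,"turn":0},
    {"dx":0,"dy":0,"dz":0,"turn":0},
  ],
)

```text
time_s: 23.25
eef_pos: [0.4898, -0.1779, 0.2191]
tcp_rot: [[-0.069, 0.998, -0.002], [0.998, 0.069, 0.002], [0.002, -0.002, -1.0]]
force: [-0.6, 0.6, -2.8]
opening: 0.0081
```

```bash
python3 -c "
from h import *
plan(.596,-.172,.22,3.9)
c,W=wworld('w8')
px=c['pixels'].astype(int);m=(W[...,2]>.243)&(W[...,2]<.256)&(W[...,1]>-.24)&(W[...,1]<-.09)&(W[...,0]>.66)&(W[...,0]<.73)
S=W[m]
if len(S)>20: p=np.polyfit(S[:,1],S[:,0],1);print('rail',p,len(S),'yaw',np.degrees(np.arctan(-p[0])),'x at -.165',np.polyval(p,-.165),S.mean(0))
"
```

```text
tcp [ 0.4898 -0.1779  0.2191] toolY yaw 3.94 tilt [-0.0023  0.0016 -1.    ] t 23.2 F [-0.6398  0.631  -2.7782] open 0.0081 j7 1.9
d mm [ -1.4266 106.3785  -1.1035] turn 0.04 rows 3.0 per row [-0.4755 35.4595 -0.3678] 0.013672977496890818
rail [-0.1019  0.6792] 670 yaw 5.818786865117263 x at -.165 0.6959680224224151 [ 0.7012 -0.2165  0.2468]
```

View pics/w8.png

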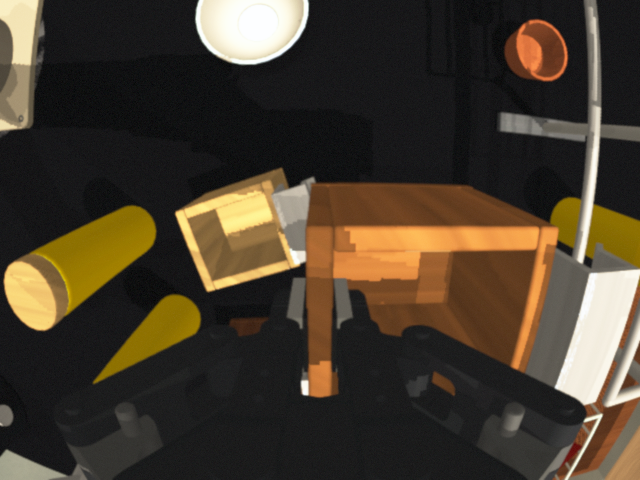

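Call:
move_arm(
  motion=[
    {"dx":0,"dy":15,"dz":0,"turn":0},
    {"dx":0,"dy":30,"dz":0,"turn":0},
    {"dx":0,"dy":30,"dz":0,"turn":0},
    {"dx":0,"dy":18,"dz":0,"turn":0},
    {"dx":0,"dy":9,"dz":0,"turn":0},
    {"dx":0,"dy":4,"dz":0,"turn":0},
    {"dx":0,"dy":0,"dz":0,"turn":0},
    {"dx":0,"dy":0,"dz":0,"turn":0},
  ],
)

```text
time_s: 24.1
eef_pos: [0.5953, -0.1708, 0.2204]
tcp_rot: [[-0.069, 0.998, -0.001], [0.998, 0.069, -0.0], [-0.0, -0.001, -1.0]]
force: [-0.1, -0.3, -1.0]
opening: 0.0082
```

```bash
python3 -c "
from h import *
plan(.596,-.172,.22,3.9)
c=snap('side','s2');i=cv2.imread('pics/s2.png');cv2.imwrite('pics/s2z.png',cv2.resize(i[140:320,200:420],None,fx=3.3,fy=3.3))
c=snap('top','t5');W=world(c);i=cv2.imread('pics/t5.png');cv2.imwrite('pics/t5z.png',cv2.resize(i[120:280,300:460],None,fx=3.5,fy=3.5))
W[c['z_map']==0]=np.nan
m=(W[...,2]>.243)&(W[...,2]<.253)&(W[...,1]>-.25)&(W[...,1]<-.09)&(W[...,0]>.66)&(W[...,0]<.73);S=W[m];print('rail',np.polyfit(S[:,1],S[:,0],1),len(S))
m=(W[...,2]>.295)&(W[...,2]<.32)&(W[...,1]>-.25)&(W[...,1]<-.09)&(W[...,0]>.66)&(W[...,0]<.74);S=W[m];print('hook',cv2.minAreaRect(S[:,:2].astype(np.float32)),np.median(S[:,2]))
"
```

```text
tcp [ 0.5953 -0.1708  0.2204] toolY yaw 3.94 tilt [-0.0012 -0.0003 -1.    ] t 24.1 F [-0.1267 -0.3168 -1.0174] open 0.0082 j7 -1.2
d mm [-1.2976  0.6551  0.3561] turn 0.04 rows 1.0 per row [-1.2976  0.6551  0.3561] 0.040627160765339454
rail [0.2661 0.7231] 102
hook ((0.6946883201599121, -0.15168119966983795), (0.030111828818917274, 0.035626769065856934), 4.790183067321777) 0.31013371390206623
```

View pics/s2z.png

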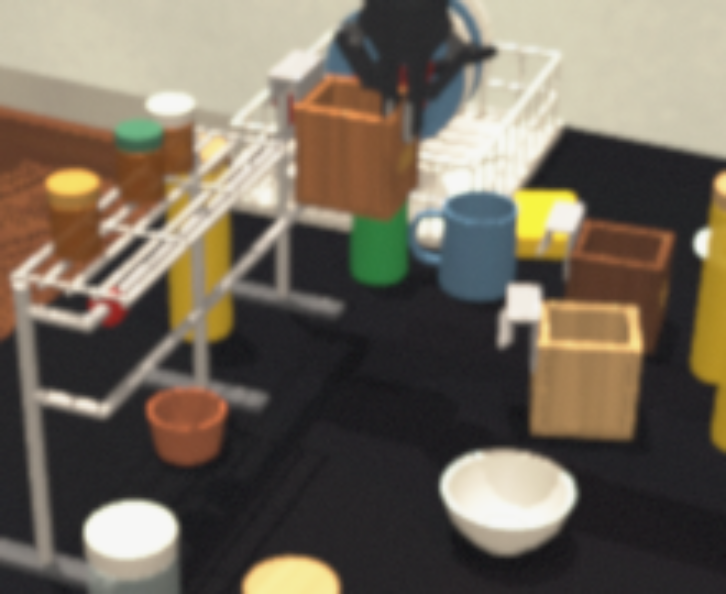

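View pics/t5z.png

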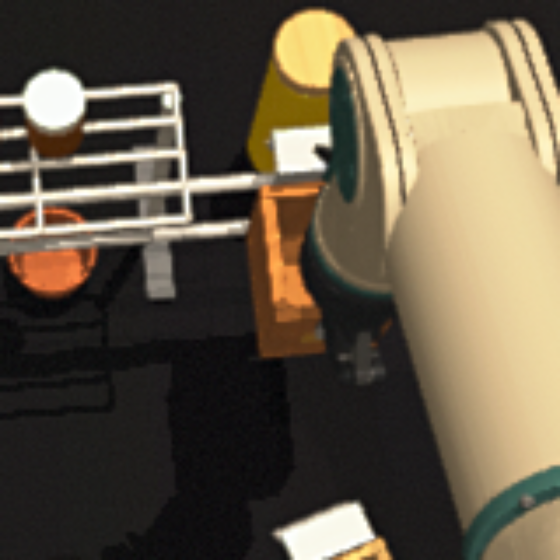

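The side view shows the hook at (300,75) in the crop, above and over the rail's open end. The lateral figures agree within about 2 mm. I nudge 1 mm forward and lower.

Call:
move_arm(
  motion=[
    {"dx":0,"dy":1,"dz":8,"turn":0},
    {"dx":0,"dy":0,"dz":10,"turn":0},
    {"dx":0,"dy":0,"dz":8,"turn":0},
    {"dx":0,"dy":0,"dz":7,"turn":0},
    {"dx":0,"dy":0,"dz":6,"turn":0},
    {"dx":0,"dy":0,"dz":0,"turn":0},
  ],
)

```text
time_s: 24.8
eef_pos: [0.5966, -0.1706, 0.1802]
tcp_rot: [[-0.069, 0.998, -0.002], [0.998, 0.069, 0.0], [0.001, -0.002, -1.0]]
force: [-0.3, 0.6, -2.2]
opening: 0.0081
```

Call:
move_arm(
  motion=[
    {"dx":0,"dy":0,"dz":4,"turn":0},
    {"dx":0,"dy":0,"dz":4,"turn":0},
    {"dx":0,"dy":0,"dz":0,"turn":0},
  ],
)

```text
time_s: 25.1
eef_pos: [0.597, -0.1707, 0.173]
tcp_rot: [[-0.069, 0.998, -0.001], [0.998, 0.069, 0.0], [0.0, -0.001, -1.0]]
force: [-0.6, -0.4, -2.1]
opening: 0.0082
```

Call:
move_arm(
  motion=[
    {"dx":0,"dy":0,"dz":3,"turn":0},
    {"dx":0,"dy":0,"dz":3,"turn":0},
    {"dx":0,"dy":0,"dz":0,"turn":0},
    {"dx":0,"dy":0,"dz":0,"turn":0},
  ],
)

```text
time_s: 25.5
eef_pos: [0.5973, -0.1707, 0.1674]
tcp_rot: [[-0.069, 0.998, -0.0], [0.998, 0.069, 0.0], [0.0, -0.0, -1.0]]
force: [0.2, -0.9, -1.5]
opening: 0.0081
```

```bash
python3 -c "
from h import *
plan(.596,-.172,.165,3.9)
c=snap('side','s3');i=cv2.imread('pics/s3.png');cv2.imwrite('pics/s3z.png',cv2.resize(i[150:250,230:350],None,fx=6,fy=6,interpolation=cv2.INTER_CUBIC))
"
```

```text
tcp [ 0.5973 -0.1707  0.1674] toolY yaw 3.93 tilt [-0.0001  0.     -1.    ] t 25.5 F [ 0.1858 -0.8671 -1.5136] open 0.0081 j7 -3.2
d mm [-1.2561 -1.3799  2.3571] turn 0.03 rows 1.0 per row [-1.2561 -1.3799  2.3571] 0.029241513804848296
```

View pics/s3z.png

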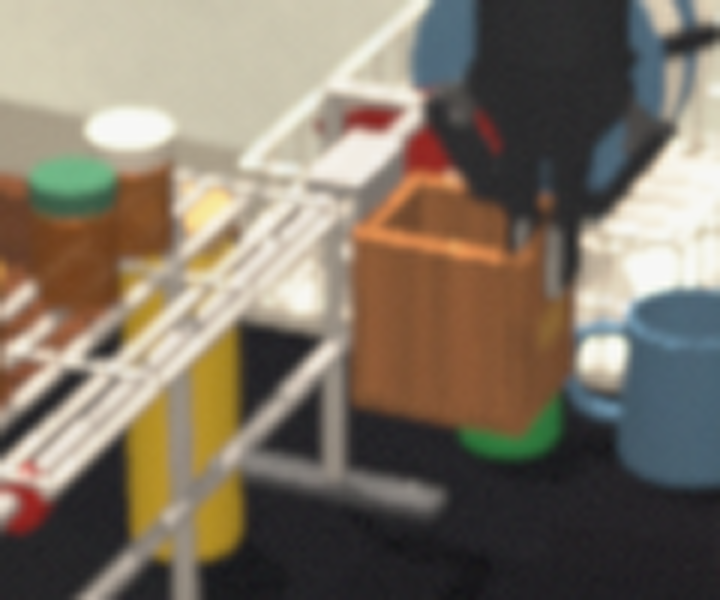

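Call:
move_arm(
  motion=[
    {"dx":0,"dy":0,"dz":2,"turn":0},
    {"dx":15,"dy":0,"dz":0,"turn":0},
    {"dx":25,"dy":0,"dz":0,"turn":0},
    {"dx":30,"dy":0,"dz":0,"turn":0},
    {"dx":30,"dy":0,"dz":0,"turn":0},
  ],
)

```text
time_s: 26.05
eef_pos: [0.5901, -0.0685, 0.1655]
tcp_rot: [[-0.069, 0.998, 0.0], [0.998, 0.069, 0.001], [0.001, 0.0, -1.0]]
force: [-0.0, 0.7, -1.9]
opening: 0.0084
```

Call:
move_arm(
  motion=[
    {"dx":30,"dy":0,"dz":0,"turn":0},
    {"dx":30,"dy":0,"dz":0,"turn":0},
    {"dx":30,"dy":0,"dz":0,"turn":0},
    {"dx":30,"dy":0,"dz":0,"turn":0},
    {"dx":20,"dy":0,"dz":0,"turn":0},
    {"dx":15,"dy":0,"dz":0,"turn":0},
    {"dx":0,"dy":0,"dz":0,"turn":0},
  ],
)

```text
time_s: 26.75
eef_pos: [0.5792, 0.0876, 0.1658]
tcp_rot: [[-0.073, 0.997, 0.0], [0.997, 0.073, 0.002], [0.002, 0.0, -1.0]]
force: [0.5, 0.1, -2.3]
opening: 0.0088
```

```bash
python3 -c "
from h import *
plan(.596,-.172,.165,3.9)
c=snap('side','s4');i=cv2.imread('pics/s4.png');cv2.imwrite('pics/s4z.png',cv2.resize(i[150:330,180:380],None,fx=3.3,fy=3.3,interpolation=cv2.INTER_CUBIC))
c,W=wworld('w9')
px=c['pixels'];h=cv2.cvtColor(px,cv2.COLOR_RGB2HSV);m=((h[...,0]<6)|(h[...,0]>174))&(h[...,1]>170)&(h[...,2]>70)&(W[...,2]>.22)&(W[...,2]<.27);S=W[m];print(len(S),S.min(0),S.max(0),np.median(S,0))
"
```

```text
tcp [0.5792 0.0876 0.1658] toolY yaw 4.20 tilt [ 0.0003  0.0021 -1.    ] t 26.8 F [ 0.4832  0.0626 -2.2518] open 0.0088 j7 -27.9
d mm [-260.1184   -2.2698    0.2274] turn 0.30 rows 7.0 per row [-37.1598  -0.3243   0.0325] 0.04248694110405487
1248 [0.6625 0.1759 0.2339] [0.6903 0.1904 0.2588] [0.6687 0.1822 0.254 ]
```

View pics/s4z.png

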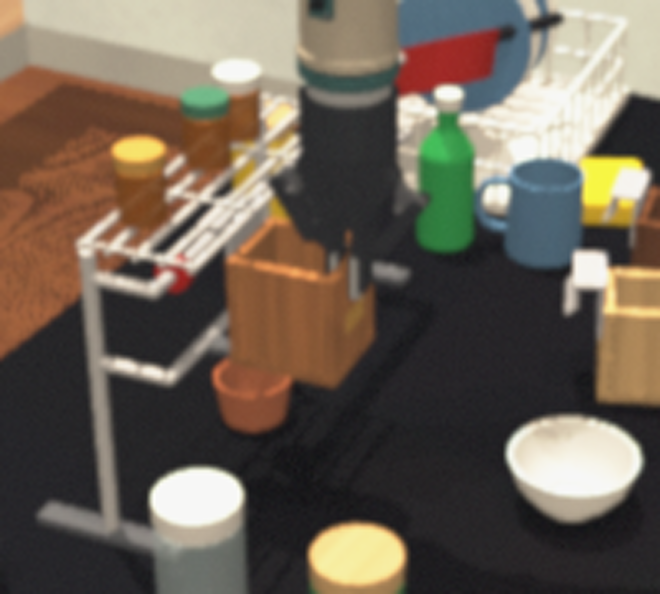

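View pics/w9.png

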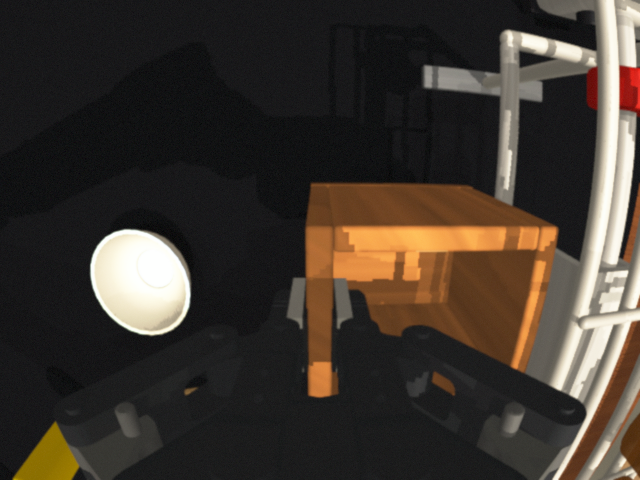

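The wrist depth shows the ring spanning y = 0.176–0.190, at (610,88) in the image. The box's plate is about 51 mm from its face. I approach, then creep.

Call:
move_arm(
  motion=[
    {"dx":15,"dy":0,"dz":0,"turn":0},
    {"dx":15,"dy":0,"dz":0,"turn":0},
    {"dx":10,"dy":0,"dz":0,"turn":0},
    {"dx":5,"dy":0,"dz":0,"turn":0},
    {"dx":2,"dy":0,"dz":0,"turn":0},
    {"dx":0,"dy":0,"dz":0,"turn":0},
    {"dx":0,"dy":0,"dz":0,"turn":0},
  ],
)

```text
time_s: 27.55
eef_pos: [0.5767, 0.1299, 0.1653]
tcp_rot: [[-0.068, 0.998, -0.0], [0.998, 0.068, -0.001], [-0.001, -0.0, -1.0]]
force: [0.0, 0.5, -1.9]
opening: 0.0081
```

Call:
move_arm(
  motion=[
    {"dx":1.5,"dy":0,"dz":0,"turn":0},
    {"dx":0,"dy":0,"dz":0,"turn":0},
  ],
)

```text
time_s: 27.75
eef_pos: [0.5766, 0.132, 0.1654]
tcp_rot: [[-0.068, 0.998, 0.0], [0.998, 0.068, 0.0], [0.0, 0.0, -1.0]]
force: [-0.1, 0.5, -2.6]
opening: 0.0087
```

Call:
move_arm(
  motion=[
    {"dx":1.5,"dy":0,"dz":0,"turn":0},
    {"dx":0,"dy":0,"dz":0,"turn":0},
  ],
)

```text
time_s: 27.95
eef_pos: [0.5764, 0.1338, 0.1654]
tcp_rot: [[-0.069, 0.998, 0.0], [0.998, 0.069, 0.0], [0.0, 0.0, -1.0]]
force: [-0.2, -0.7, -1.9]
opening: 0.0081
```

Call:
move_arm(
  motion=[
    {"dx":1.5,"dy":0,"dz":0,"turn":0},
    {"dx":1,"dy":0,"dz":0,"turn":0},
    {"dx":0,"dy":0,"dz":0,"turn":0},
  ],
)

```text
time_s: 28.25
eef_pos: [0.5762, 0.1364, 0.1654]
tcp_rot: [[-0.069, 0.998, 0.0], [0.998, 0.069, 0.0], [0.0, 0.0, -1.0]]
force: [0.1, 0.4, -1.3]
opening: 0.0083
```

Call:
move_arm(
  motion=[
    {"dx":1.5,"dy":0,"dz":0,"turn":0},
    {"dx":0,"dy":0,"dz":0,"turn":0},
  ],
)

```text
time_s: 28.45
eef_pos: [0.5761, 0.1379, 0.1654]
tcp_rot: [[-0.069, 0.998, 0.0], [0.998, 0.069, 0.0], [0.0, 0.0, -1.0]]
force: [0.0, 0.4, -2.0]
opening: 0.0082
```

Call:
move_arm(
  motion=[
    {"dx":1,"dy":0,"dz":0,"turn":0},
    {"dx":0,"dy":0,"dz":0,"turn":0},
  ],
)

```text
time_s: 28.65
eef_pos: [0.5761, 0.1388, 0.1654]
tcp_rot: [[-0.069, 0.998, 0.0], [0.998, 0.069, 0.0], [0.0, 0.0, -1.0]]
force: [0.2, -1.1, -1.8]
opening: 0.0079
```

Call:
move_arm(
  motion=[
    {"dx":1,"dy":0,"dz":0,"turn":0},
    {"dx":0,"dy":0,"dz":0,"turn":0},
  ],
)

```text
time_s: 28.85
eef_pos: [0.576, 0.1394, 0.1654]
tcp_rot: [[-0.068, 0.998, -0.0], [0.998, 0.068, -0.0], [-0.0, -0.0, -1.0]]
force: [0.6, -0.7, -2.0]
opening: 0.0079
```

Call:
move_arm(
  motion=[
    {"dx":1,"dy":0,"dz":0,"turn":0},
    {"dx":0,"dy":0,"dz":0,"turn":0},
  ],
)

```text
time_s: 29.05
eef_pos: [0.5759, 0.1397, 0.1654]
tcp_rot: [[-0.067, 0.998, -0.0], [0.998, 0.067, -0.001], [-0.001, -0.0, -1.0]]
force: [-1.6, -1.9, -2.0]
opening: 0.0083
```

```bash
python3 -c "
from h import *
plan(.596,-.172,.165,3.9)
c=snap('side','s5');i=cv2.imread('pics/s5.png');cv2.imwrite('pics/s5z.png',cv2.resize(i[190:300,200:310],None,fx=5.3,fy=5.3,interpolation=cv2.INTER_CUBIC))
c,W=wworld('w10')
px=c['pixels'];h=cv2.cvtColor(px,cv2.COLOR_RGB2HSV);m=((h[...,0]<6)|(h[...,0]>174))&(h[...,1]>170)&(h[...,2]>70)&(W[...,2]>.22)&(W[...,2]<.27)&(W[...,0]>.65);S=W[m];print(len(S),S.min(0),S.max(0),np.median(S,0))
"
```

```text
tcp [0.5759 0.1397 0.1654] toolY yaw 3.87 tilt [-0.0004 -0.0012 -1.    ] t 29.1 F [-1.5749 -1.9463 -1.9618] open 0.0083 j7 -33.2
d mm [-312.3537   -0.9792    0.7124] turn -0.03 rows 8.0 per row [-39.0442  -0.1224   0.089 ] -0.00377679281893073
1655 [0.6623 0.1768 0.2331] [0.6899 0.1918 0.2647] [0.6702 0.185  0.2547]
```

View pics/w10.png

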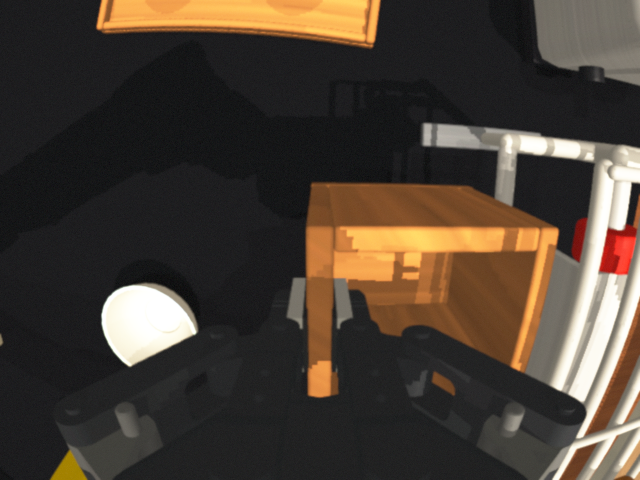

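View pics/s5z.png

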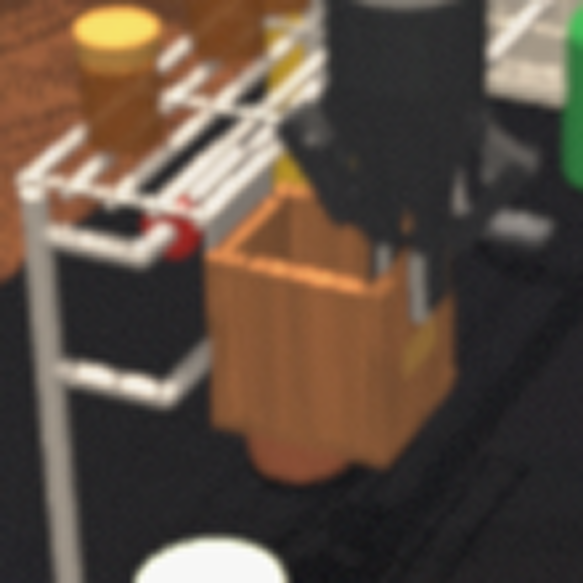

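Contact with the ring: the motion stalled at Fy of about -2 N, and in the wrist view the plate's edge meets the red ring near (600,268). I release and rise straight up.

Call:
move_arm(
  motion=[
    {"dx":0,"dy":0,"dz":0,"turn":0},
    {"dx":0,"dy":0,"dz":0,"turn":0},
    {"dx":0,"dy":0,"dz":0,"turn":0},
    {"dx":0,"dy":0,"dz":0,"turn":0},
    {"dx":0,"dy":0,"dz":-10,"turn":0},
    {"dx":0,"dy":0,"dz":-20,"turn":0},
    {"dx":0,"dy":0,"dz":-30,"turn":0},
    {"dx":0,"dy":0,"dz":-30,"turn":0},
    {"dx":0,"dy":0,"dz":0,"turn":0},
  ],
  hand=0.5,
)

```text
time_s: 30.05
eef_pos: [0.5787, 0.1424, 0.2606]
tcp_rot: [[-0.069, 0.998, 0.009], [0.998, 0.069, 0.003], [0.002, 0.009, -1.0]]
force: [1.0, 0.4, 0.2]
opening: 0.0426
```

```bash
cat > hang.py <<'E'
from h import *
import sys
def rimrel(W,px,ylo,yhi):
    sat=px.max(-1).astype(int)-px.min(-1)
    m=(W[...,2]>.222)&(W[...,2]<.243)&(W[...,0]<.67)&(W[...,0]>.54)&(W[...,1]>ylo)&(W[...,1]<yhi)&(sat>25)
    return W[m]
c,W=wworld(sys.argv[1])
S=rimrel(W,c['pixels'],float(sys.argv[2]),float(sys.argv[3]))
r=cv2.minAreaRect(S[:,:2].astype(np.float32));print('rim',r,np.median(S[:,2]))
u=np.array([np.cos(np.radians(3.9)),np.sin(np.radians(3.9))]);v=np.array([-u[1],u[0]])
print('s range',np.percentile(S[:,:2]@v,[1,99]),'x range',np.percentile(S[:,:2]@u,[1,99]),'ring s~.1285')
A=np.c_[S[:,:2]@u,np.ones(len(S))];print('tilt deg',np.degrees(np.linalg.lstsq(A,S[:,2],rcond=None)[0][0]))
E
python3 hang.py w11 0.08 .22; python3 -c "
from h import *
plan(.45,-.2,.2,20)
c=snap('side','s6');i=cv2.imread('pics/s6.png');cv2.imwrite('pics/s6z.png',cv2.resize(i[190:300,200:310],None,fx=5.3,fy=5.3,interpolation=cv2.INTER_CUBIC))"; python3 boxes.py t6
```

```text
rim ((0.6215596199035645, 0.14492270350456238), (0.10194063931703568, 0.08527296036481857), 3.5449748039245605) 0.22593626169035835
s range [0.0612 0.1404] x range [0.5795 0.6705] ring s~.1285
tilt deg 4.425157909339411
tcp [0.5774 0.1416 0.2584] toolY yaw 3.93 tilt [ 0.0053  0.0016 -1.    ] t 30.1 F [-0.4882  0.1422 -0.6291] open 0.0430 j7 -29.6
d mm [-332.1023 -150.8917   57.1229] turn -16.07 rows 10.0 per row [-33.2102 -15.0892   5.7123] -1.6066517666507423
jar ((0.5429205894470215, 0.37100329995155334), 0.030589211732149124) 0.20800426355490007
jar ((0.42042699456214905, 0.37750986218452454), 0.03033776395022869) 0.2081057084664776
box hook (0.4990607798099518, -0.363938570022583) (0.028440244495868683, 0.06240878626704216) yaw 7.7 org [ 0.4396 -0.372 ] grip [ 0.3985 -0.3775] [451 254  26  15]
box hook (0.4728751480579376, -0.18373124301433563) (0.028361856937408447, 0.05983830243349075) yaw 21.0 org [ 0.4169 -0.2052] grip [ 0.3781 -0.2201] [381 264  26  19]
tcp [0.5758 0.1404 0.2556] toolY yaw 3.93 tilt [ 0.0001 -0.0003 -1.    ] t 30.2 F [-0.292   0.2454 -0.6744] open 0.0429 j7 -29.6
d mm [  18.1371 -124.8082  -44.457 ] turn 0.00 rows 4.0 per row [  4.5343 -31.202  -11.1143] 0.0
```

View pics/s6z.png

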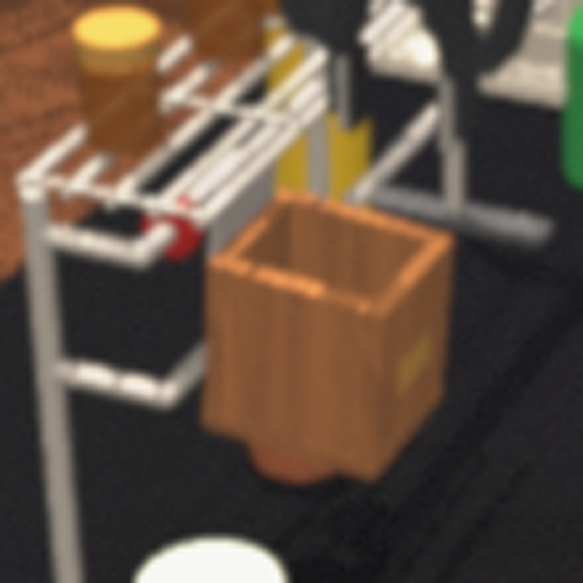

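View pics/w11.png

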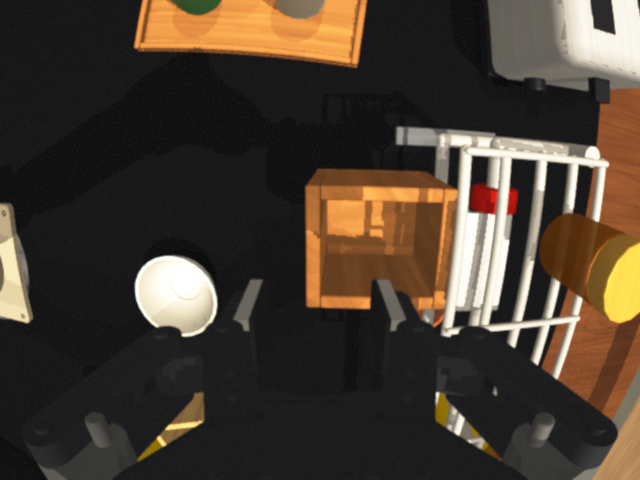

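Box_b hangs against the ring, leaning about 4.4°. The wrist view shows its plate next to the red ring at (495,200). Next is box_a.

Call:
move_arm(
  motion=[
    {"dx":0,"dy":-20,"dz":0,"turn":0},
    {"dx":0,"dy":-20,"dz":0,"turn":-4},
    {"dx":0,"dy":0,"dz":0,"turn":-7},
    {"dx":0,"dy":0,"dz":0,"turn":-6},
    {"dx":0,"dy":0,"dz":0,"turn":0},
  ],
)

```text
time_s: 30.7
eef_pos: [0.5353, 0.1375, 0.2544]
tcp_rot: [[-0.358, 0.934, -0.002], [0.934, 0.358, -0.0], [0.0, -0.002, -1.0]]
force: [-0.4, 0.3, 0.5]
opening: 0.0429
```

```bash
python3 -c "
from h import *
plan(.3782,-.2202,.2,21.0)"
```

```text
tcp [0.5353 0.1375 0.2544] toolY yaw 20.95 tilt [-0.0022 -0.0003 -1.    ] t 30.7 F [-0.3691  0.2732  0.4712] open 0.0429 j7 -15.8
d mm [-277.861  -274.4887   54.8665] turn -0.05 rows 10.0 per row [-27.7861 -27.4489   5.4867] -0.004757026851697788
```

Call:
move_arm(
  motion=[
    {"dx":-28,"dy":-28,"dz":0,"turn":0},
    {"dx":-28,"dy":-28,"dz":0,"turn":0},
    {"dx":-28,"dy":-28,"dz":0,"turn":0},
    {"dx":-28,"dy":-28,"dz":0,"turn":0},
    {"dx":-28,"dy":-28,"dz":0,"turn":0},
    {"dx":-28,"dy":-28,"dz":0,"turn":0},
    {"dx":-28,"dy":-28,"dz":0,"turn":0},
    {"dx":-28,"dy":-28,"dz":0,"turn":0},
    {"dx":-28,"dy":-28,"dz":0,"turn":0},
    {"dx":-26,"dy":-23,"dz":0,"turn":0},
  ],
)

```text
time_s: 31.7
eef_pos: [0.3768, -0.2217, 0.255]
tcp_rot: [[-0.353, 0.936, -0.001], [0.936, 0.353, 0.0], [0.001, -0.001, -1.0]]
force: [1.2, -0.6, -1.0]
opening: 0.0433
```

Call:
move_arm(
  motion=[
    {"dx":0,"dy":0,"dz":30,"turn":0},
    {"dx":0,"dy":0,"dz":25,"turn":0},
    {"dx":0,"dy":0,"dz":0,"turn":0},
    {"dx":0,"dy":0,"dz":0,"turn":0},
  ],
)

```text
time_s: 32.1
eef_pos: [0.3785, -0.2196, 0.2004]
tcp_rot: [[-0.356, 0.934, -0.001], [0.934, 0.356, 0.001], [0.001, -0.0, -1.0]]
force: [0.2, 0.4, -0.0]
opening: 0.0427
```

```bash
python3 -c "
from h import *
c,W=wworld('w12')
m=(W[...,2]>.11)&(W[...,2]<.122)&(abs(W[...,0]-.473)<.06)&(abs(W[...,1]+.184)<.06)
g,a=hook(W[m]);plan(g[0],g[1],.024,a)"
```

```text
hook (0.4744842052459717, -0.18322858214378357) (0.029620090499520302, 0.060856662690639496) yaw 21.87 grip [ 0.3803 -0.221 ] z 0.1150951462296661 2658
tcp [ 0.3792 -0.2199  0.2011] toolY yaw 20.91 tilt [ 0.0008 -0.0001 -1.    ] t 32.1 F [-0.1858 -0.1845  0.9602] open 0.0427 j7 28.4
d mm [ -1.4322   0.4709 177.0714] turn -0.96 rows 5.0 per row [-0.2864  0.0942 35.4143] -0.19255804742660415
```

View pics/w12.png

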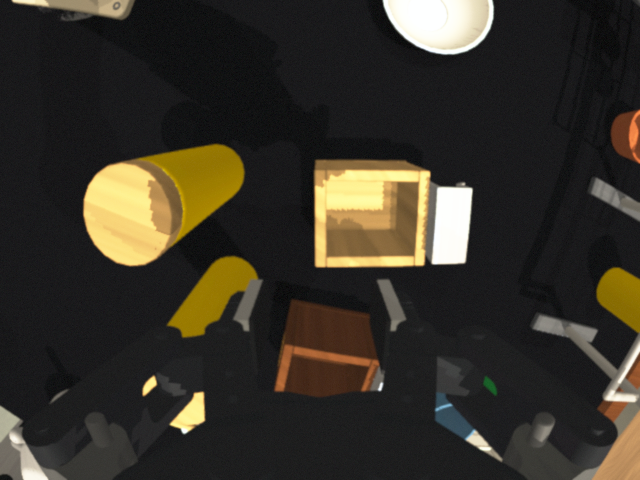

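The pale box_a's front wall is at column 320, midway between the fingers at columns 250 and 392, and the yellow jars are well clear. I go down, grip and lift.

Call:
move_arm(
  motion=[
    {"dx":-1,"dy":0,"dz":30,"turn":-0.5},
    {"dx":0,"dy":0,"dz":40,"turn":0},
    {"dx":0,"dy":0,"dz":35,"turn":0},
    {"dx":0,"dy":0,"dz":30,"turn":0},
    {"dx":0,"dy":0,"dz":25,"turn":0},
    {"dx":0,"dy":0,"dz":16,"turn":0},
    {"dx":0,"dy":0,"dz":0,"turn":0},
    {"dx":0,"dy":0,"dz":0,"turn":0},
  ],
)

```text
time_s: 32.95
eef_pos: [0.3801, -0.2212, 0.0253]
tcp_rot: [[-0.366, 0.931, 0.002], [0.931, 0.366, -0.001], [-0.001, 0.001, -1.0]]
force: [-0.2, -0.4, -0.5]
opening: 0.0427
```

Call:
move_arm(
  motion=[
    {"dx":0,"dy":0,"dz":0,"turn":0},
    {"dx":0,"dy":0,"dz":0,"turn":0},
    {"dx":0,"dy":0,"dz":0,"turn":0},
    {"dx":0,"dy":0,"dz":0,"turn":0},
    {"dx":0,"dy":0,"dz":0,"turn":0},
    {"dx":0,"dy":0,"dz":0,"turn":0},
  ],
  hand=0,
)

```text
time_s: 33.55
eef_pos: [0.3799, -0.2215, 0.0255]
tcp_rot: [[-0.365, 0.931, 0.002], [0.931, 0.365, -0.001], [-0.002, 0.002, -1.0]]
force: [-0.1, -0.1, 6.5]
opening: 0.0082
```

Call:
move_arm(
  motion=[
    {"dx":0,"dy":0,"dz":-10,"turn":0},
    {"dx":0,"dy":0,"dz":-20,"turn":0},
    {"dx":0,"dy":0,"dz":-35,"turn":0},
    {"dx":0,"dy":0,"dz":-40,"turn":0},
    {"dx":0,"dy":0,"dz":-40,"turn":0},
    {"dx":0,"dy":0,"dz":-30,"turn":0},
    {"dx":0,"dy":0,"dz":-15,"turn":0},
    {"dx":0,"dy":0,"dz":-5,"turn":0},
    {"dx":0,"dy":0,"dz":0,"turn":0},
  ],
)

```text
time_s: 34.45
eef_pos: [0.3785, -0.2211, 0.22]
tcp_rot: [[-0.365, 0.931, 0.0], [0.931, 0.365, -0.001], [-0.001, 0.0, -1.0]]
force: [0.3, 0.1, -2.7]
opening: 0.0081
```

```bash
python3 wb.py w13 -88;python3 -c "
from h import *
plan(.49,-.178,.22,3.9)"
```

```text
6327 ((0.9777946472167969, 102.2572250366211), (61.296478271484375, 30.864810943603516), 0.16421744227409363) zmed -89.44189775373736
85 1742 -89.48383480517583
95 2232 -89.44499805096457
105 2353 -89.41302909351586
rim ((5.423362731933594, 43.653076171875), (95.12870788574219, 72.93921661376953), 89.86463928222656) z -68.16379038755159
-5 5490 -68.3799175157994
12 2973 -68.22312834635456
40 2826 -68.09432009094476
75 4982 -67.6789128106524
tcp [ 0.378  -0.2209  0.2192] toolY yaw 21.41 tilt [-0.001   0.0001 -1.    ] t 34.5 F [-0.0826  0.6842 -3.1149] open 0.0079 j7 29.7
d mm [ -0.9688 119.9121  -0.9453] turn 17.51 rows 3.0 per row [-0.3229 39.9707 -0.3151] 5.837373096472025
```

Call:
move_arm(
  motion=[
    {"dx":0,"dy":0,"dz":0,"turn":4},
    {"dx":0,"dy":0,"dz":0,"turn":6},
    {"dx":0,"dy":0,"dz":0,"turn":5},
    {"dx":0,"dy":0,"dz":0,"turn":2.5},
    {"dx":0,"dy":0,"dz":0,"turn":0},
  ],
)

```text
time_s: 35.0
eef_pos: [0.3779, -0.2203, 0.2182]
tcp_rot: [[-0.069, 0.998, -0.003], [0.998, 0.069, 0.002], [0.002, -0.002, -1.0]]
force: [-0.4, -0.9, -1.9]
opening: 0.0083
```

```bash
python3 -c "
from h import *
plan(.5968,-.172,.22,3.9)"
```

```text
tcp [ 0.3779 -0.2203  0.2182] toolY yaw 3.95 tilt [-0.0026  0.0016 -1.    ] t 35.0 F [-0.3716 -0.8504 -1.9479] open 0.0083 j7 14.6
d mm [ 33.1332 221.7413  -2.2591] turn 0.05 rows 6.0 per row [ 5.5222 36.9569 -0.3765] 0.008492824900313186
```

Call:
move_arm(
  motion=[
    {"dx":5,"dy":20,"dz":0,"turn":0},
    {"dx":7,"dy":40,"dz":0,"turn":0},
    {"dx":7,"dy":40,"dz":0,"turn":0},
    {"dx":7,"dy":40,"dz":0,"turn":0},
    {"dx":7,"dy":35,"dz":0,"turn":0},
    {"dx":0,"dy":25,"dz":0,"turn":0},
    {"dx":0,"dy":15,"dz":0,"turn":0},
    {"dx":0,"dy":5,"dz":0,"turn":0},
    {"dx":0,"dy":0,"dz":0,"turn":0},
    {"dx":0,"dy":0,"dz":0,"turn":0},
  ],
)

```text
time_s: 36.0
eef_pos: [0.5947, -0.1732, 0.2188]
tcp_rot: [[-0.069, 0.998, -0.002], [0.998, 0.069, 0.0], [0.0, -0.002, -1.0]]
force: [-0.2, 0.9, -2.3]
opening: 0.0081
```

```bash
python3 -c "
from h import *
plan(.5968,-.172,.22,3.9)"
```

```text
tcp [ 0.5947 -0.1732  0.2188] toolY yaw 3.93 tilt [-0.0022  0.0001 -1.    ] t 36.0 F [-0.2345  0.8804 -2.2592] open 0.0081 j7 0.2
d mm [ 1.0503  2.1771 -1.2473] turn 0.03 rows 1.0 per row [ 1.0503  2.1771 -1.2473] 0.033735116201867754
```

Call:
move_arm(
  motion=[
    {"dx":0,"dy":2,"dz":6,"turn":0},
    {"dx":0,"dy":0,"dz":10,"turn":0},
    {"dx":0,"dy":0,"dz":8,"turn":0},
    {"dx":0,"dy":0,"dz":7,"turn":0},
    {"dx":0,"dy":0,"dz":6,"turn":0},
    {"dx":0,"dy":0,"dz":4,"turn":0},
    {"dx":0,"dy":0,"dz":3,"turn":0},
    {"dx":0,"dy":0,"dz":0,"turn":0},
  ],
)

```text
time_s: 36.8
eef_pos: [0.5979, -0.1728, 0.175]
tcp_rot: [[-0.069, 0.998, -0.001], [0.998, 0.069, 0.0], [0.0, -0.001, -1.0]]
force: [0.1, -0.5, -2.4]
opening: 0.0085
```

Call:
move_arm(
  motion=[
    {"dx":0,"dy":0,"dz":4,"turn":0},
    {"dx":0,"dy":0,"dz":3,"turn":0},
    {"dx":0,"dy":0,"dz":2,"turn":0},
    {"dx":0,"dy":0,"dz":0,"turn":0},
  ],
)

```text
time_s: 37.2
eef_pos: [0.5978, -0.1728, 0.1661]
tcp_rot: [[-0.069, 0.998, -0.001], [0.998, 0.069, 0.0], [0.0, -0.001, -1.0]]
force: [0.0, 0.8, -1.7]
opening: 0.008
```

```bash
python3 -c "
from h import *
plan(.596,-.172,.165,3.9)
c=snap('side','s7');i=cv2.imread('pics/s7.png');cv2.imwrite('pics/s7z.png',cv2.resize(i[150:300,200:350],None,fx=4,fy=4,interpolation=cv2.INTER_CUBIC))
"
```

```text
tcp [ 0.5978 -0.1728  0.1661] toolY yaw 3.93 tilt [-0.0006  0.0001 -1.    ] t 37.2 F [ 0.0204  0.7559 -1.7152] open 0.0080 j7 -1.8
d mm [ 0.9321 -1.7724  1.0778] turn 0.03 rows 1.0 per row [ 0.9321 -1.7724  1.0778] 0.029290147189058757
```

View pics/s7z.png

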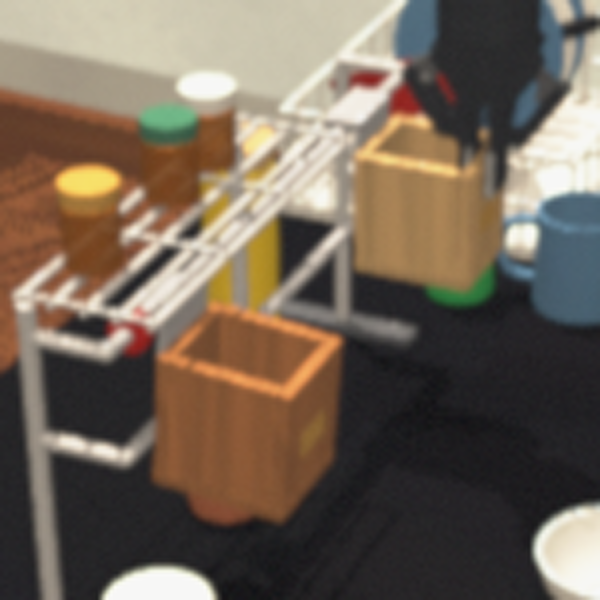

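Call:
move_arm(
  motion=[
    {"dx":15,"dy":0,"dz":0,"turn":0},
    {"dx":25,"dy":0,"dz":0,"turn":0},
    {"dx":30,"dy":0,"dz":0,"turn":0},
    {"dx":30,"dy":0,"dz":0,"turn":0},
    {"dx":30,"dy":0,"dz":0,"turn":0},
    {"dx":30,"dy":0,"dz":0,"turn":0},
    {"dx":25,"dy":0,"dz":0,"turn":0},
    {"dx":15,"dy":0,"dz":0,"turn":0},
    {"dx":10,"dy":0,"dz":0,"turn":0},
    {"dx":5,"dy":0,"dz":0,"turn":0},
  ],
)

```text
time_s: 38.25
eef_pos: [0.5833, 0.0424, 0.1665]
tcp_rot: [[-0.069, 0.998, 0.0], [0.998, 0.069, -0.0], [-0.0, 0.0, -1.0]]
force: [-0.3, -0.1, -2.0]
opening: 0.0078
```

Call:
move_arm(
  motion=[
    {"dx":5,"dy":0,"dz":0,"turn":0},
    {"dx":0,"dy":0,"dz":0,"turn":0},
    {"dx":0,"dy":0,"dz":0,"turn":0},
  ],
)

```text
time_s: 38.55
eef_pos: [0.5831, 0.0456, 0.1663]
tcp_rot: [[-0.067, 0.998, -0.0], [0.998, 0.067, -0.001], [-0.001, -0.0, -1.0]]
force: [-0.0, -0.4, -2.2]
opening: 0.0078
```

```bash
python3 -c "
from h import *
plan(.5855,.0193,.165,3.9)
wworld('w14')
"
```

```text
tcp [0.5831 0.0456 0.1663] toolY yaw 3.85 tilt [-0.0001 -0.0006 -1.    ] t 38.5 F [-0.0142 -0.3509 -2.1639] open 0.0078 j7 -23.0
d mm [-26.3553   0.6271   1.3148] turn -0.05 rows 1.0 per row [-26.3553   0.6271   1.3148] -0.0487450047689606
```

View pics/w14.png

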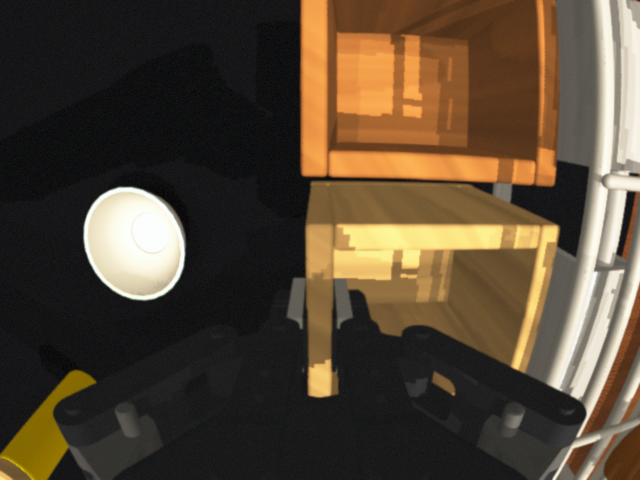

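Call:
move_arm(
  motion=[
    {"dx":5,"dy":0,"dz":0,"turn":0},
    {"dx":4,"dy":0,"dz":0,"turn":0},
    {"dx":2,"dy":0,"dz":0,"turn":0},
    {"dx":1,"dy":0,"dz":0,"turn":0},
    {"dx":0,"dy":0,"dz":0,"turn":0},
  ],
)

```text
time_s: 39.1
eef_pos: [0.5822, 0.0586, 0.1664]
tcp_rot: [[-0.069, 0.998, 0.0], [0.998, 0.069, -0.0], [-0.0, 0.0, -1.0]]
force: [0.3, -1.1, -1.8]
opening: 0.0083
```

Call:
move_arm(
  motion=[
    {"dx":1,"dy":0,"dz":0,"turn":0},
    {"dx":0.5,"dy":0,"dz":0,"turn":0},
    {"dx":0,"dy":0,"dz":0,"turn":0},
  ],
)

```text
time_s: 39.4
eef_pos: [0.582, 0.0589, 0.1664]
tcp_rot: [[-0.067, 0.998, -0.0], [0.998, 0.067, -0.002], [-0.002, -0.0, -1.0]]
force: [-0.7, -4.4, -1.1]
opening: 0.0087
```

Call:
move_arm(
  motion=[
    {"dx":1,"dy":0,"dz":0,"turn":0},
    {"dx":0.5,"dy":0,"dz":0,"turn":0},
    {"dx":0,"dy":0,"dz":0,"turn":0},
  ],
)

```text
time_s: 39.7
eef_pos: [0.5818, 0.0591, 0.1664]
tcp_rot: [[-0.066, 0.998, -0.001], [0.998, 0.066, -0.003], [-0.003, -0.001, -1.0]]
force: [-1.3, -6.2, 1.0]
opening: 0.0078
```

Call:
move_arm(
  motion=[
    {"dx":-0.5,"dy":0,"dz":0.5,"turn":0},
    {"dx":0,"dy":0,"dz":0,"turn":0},
  ],
)

```text
time_s: 39.9
eef_pos: [0.582, 0.0591, 0.166]
tcp_rot: [[-0.067, 0.998, -0.0], [0.998, 0.067, -0.002], [-0.002, -0.0, -1.0]]
force: [-0.3, -6.7, 0.4]
opening: 0.0082
```

Call:
move_arm(
  motion=[
    {"dx":0,"dy":0,"dz":0,"turn":0},
    {"dx":0,"dy":0,"dz":0,"turn":0},
    {"dx":0,"dy":0,"dz":0,"turn":0},
    {"dx":0,"dy":0,"dz":0,"turn":0},
    {"dx":0,"dy":0,"dz":-10,"turn":0},
    {"dx":0,"dy":0,"dz":-20,"turn":0},
    {"dx":0,"dy":0,"dz":-30,"turn":0},
    {"dx":0,"dy":0,"dz":-30,"turn":0},
    {"dx":0,"dy":0,"dz":0,"turn":0},
  ],
  hand=0.5,
)

```text
time_s: 40.8
eef_pos: [0.5849, 0.0626, 0.261]
tcp_rot: [[-0.069, 0.998, 0.009], [0.998, 0.069, 0.002], [0.001, 0.009, -1.0]]
force: [-0.2, 0.8, -0.5]
opening: 0.043
```

```bash
python3 hang.py w15 0.02 .22; python3 -c "
from h import *
c=snap('side','s8');i=cv2.imread('pics/s8.png');cv2.imwrite('pics/s8z.png',cv2.resize(i[150:300,200:350],None,fx=4,fy=4,interpolation=cv2.INTER_CUBIC))"; python3 boxes.py t7
```

```text
rim ((0.6210387945175171, 0.10445449501276016), (0.09630406647920609, 0.16482634842395782), 3.078712224960327) 0.22611888304701924
s range [-0.0184  0.1396] x range [0.5796 0.6697] ring s~.1285
tilt deg 4.324319737112265
jar ((0.5417187213897705, 0.3721189796924591), 0.03066260740160942) 0.2078872726300592
jar ((0.42080554366111755, 0.3774615526199341), 0.03029680624604225) 0.20824369832071976
box hook (0.498989075422287, -0.3637152314186096) (0.028657646849751472, 0.0613444522023201) yaw 8.0 org [ 0.4396 -0.3721] grip [ 0.3985 -0.3778] [450 254  27  15]
tcp [0.5817 0.061  0.2559] toolY yaw 3.93 tilt [-0.0003 -0.0002 -1.    ] t 41.0 F [ 0.3277  0.1876 -0.4941] open 0.0428 j7 -20.9
d mm [  97.7866 -125.2701  -44.1296] turn 0.00 rows 5.0 per row [ 19.5573 -25.054   -8.8259] 0.0
```

View pics/s8z.png

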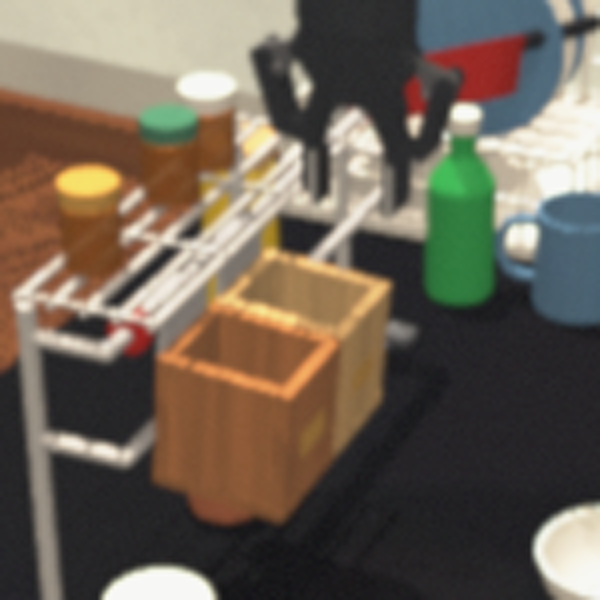

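View pics/w15.png

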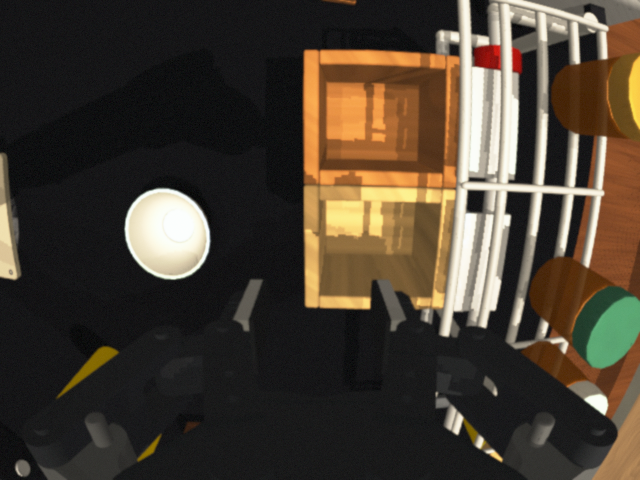

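View pics/t7.png

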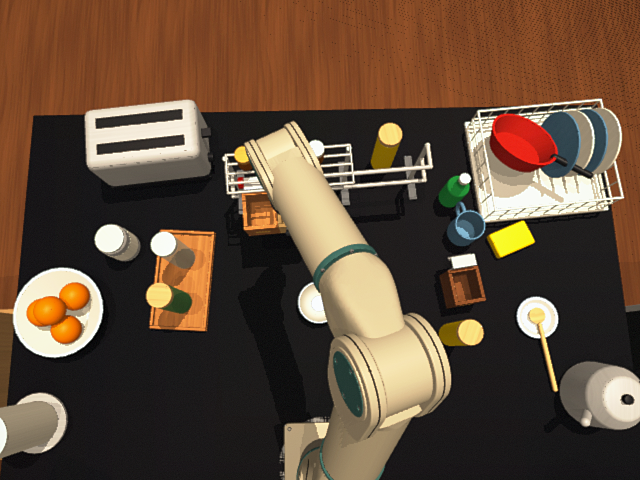

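The row is closed: b and a span about 158 mm, each leaning about 4.3°. Box_c is unmoved, but a yellow jar stands close to its front. I check the gripper's width over the linkages before going in.

Run:
```python
from h import *
s=bot.get_obs();c,W=wworld('w16');T=(W-s['eef_pos'])@np.array(s['tcp_rot'])*1000
print('open',s['opening'])
m=(T[...,2]<-40)&(c['z_map']>0)
for lo in range(-160,-40,10):
    q=T[m&(T[...,2]>=lo)&(T[...,2]<lo+10)]
    if len(q)>20: print(lo,len(q),'x',q[:,0].min().round(1),q[:,0].max().round(1),'y',np.percentile(q[:,1],[.5,99.5]).round(1))
```

```text
open 0.04280026966859568
-150 3802 x -0.9 22.1 y [-63.1  64.1]
-140 20296 x -1.4 22.1 y [-64.8  65.8]
-130 12467 x -7.2 21.2 y [-63.3  63.9]
-120 11764 x -12.3 19.2 y [-60.2  60.8]
-110 5331 x -12.3 18.9 y [-57.5  58.6]
-100 7889 x -12.2 15.3 y [-54.4  55.3]
-90 2534 x -11.8 15.1 y [-51.9  52.5]
-80 5310 x -64.5 108.1 y [-27.9 154.9]
-70 3894 x -48.3 113.5 y [-33.9 146.1]
-60 3871 x -49.7 113.8 y [-33.7 146.7]
-50 3072 x -49.7 113.5 y [-32.4 148.3]
```

The linkages reach ±66 mm at half opening. A centred grip would brush the yellow jar at (0.320, -0.342), so I'll grip box_c 15 mm to its -y side with the fingers opened less.

Call:
move_arm(
  motion=[
    {"dx":0,"dy":-20,"dz":0,"turn":0},
    {"dx":0,"dy":-25,"dz":0,"turn":-4.3},
    {"dx":0,"dy":0,"dz":0,"turn":0},
    {"dx":0,"dy":0,"dz":0,"turn":0},
  ],
  hand=0.35,
)

```text
time_s: 41.4
eef_pos: [0.5368, 0.0577, 0.2554]
tcp_rot: [[-0.142, 0.99, -0.001], [0.99, 0.142, -0.0], [-0.0, -0.001, -1.0]]
force: [0.2, 0.1, 0.6]
opening: 0.03
```

```bash
python3 -c "
from h import *
plan(.4008,-.3928,.255,8.2)"
```

```text
tcp [0.5368 0.0577 0.2554] toolY yaw 8.19 tilt [-0.0008 -0.0003 -1.    ] t 41.4 F [0.1878 0.1185 0.568 ] open 0.0300 j7 -17.5
d mm [-426.5617 -198.8282    0.6074] turn -0.01 rows 12.0 per row [-35.5468 -16.569    0.0506] -0.0009042436355575963
```

Call:
move_arm(
  motion=[
    {"dx":-38,"dy":-10,"dz":0,"turn":0},
    {"dx":-40,"dy":-16,"dz":0,"turn":0},
    {"dx":-40,"dy":-18,"dz":0,"turn":0},
    {"dx":-40,"dy":-19,"dz":0,"turn":0},
    {"dx":-40,"dy":-20,"dz":0,"turn":0},
    {"dx":-40,"dy":-20,"dz":0,"turn":0},
    {"dx":-40,"dy":-20,"dz":0,"turn":0},
    {"dx":-40,"dy":-20,"dz":0,"turn":0},
    {"dx":-40,"dy":-20,"dz":0,"turn":0},
    {"dx":-40,"dy":-20,"dz":0,"turn":0},
  ],
)

```text
time_s: 42.4
eef_pos: [0.4127, -0.3644, 0.2555]
tcp_rot: [[-0.142, 0.99, 0.0], [0.99, 0.142, 0.0], [0.0, 0.0, -1.0]]
force: [0.8, 0.0, -1.4]
opening: 0.03
```

Call:
move_arm(
  motion=[
    {"dx":-28,"dy":-16,"dz":0,"turn":0},
    {"dx":0,"dy":0,"dz":15,"turn":0},
    {"dx":0,"dy":0,"dz":20,"turn":0},
    {"dx":0,"dy":0,"dz":0,"turn":0},
    {"dx":0,"dy":0,"dz":0,"turn":0},
  ],
)

```text
time_s: 42.9
eef_pos: [0.4016, -0.3922, 0.2206]
tcp_rot: [[-0.143, 0.99, -0.0], [0.99, 0.143, 0.001], [0.001, -0.0, -1.0]]
force: [-0.0, 0.3, 0.4]
opening: 0.0301
```

```bash
python3 -c "
from h import *
c,W=wworld('w17')
m=(W[...,2]>.11)&(W[...,2]<.122)&(abs(W[...,0]-.5)<.06)&(abs(W[...,1]+.364)<.06)
g,a=hook(W[m]);k=np.radians(a);plan(g[0]+.015*np.sin(k),g[1]-.015*np.cos(k),.026,a)
m=(W[...,2]>.19)&(W[...,2]<.215)&(W[...,0]<.37)&(W[...,0]>.27)&(W[...,1]>-.4)&(W[...,1]<-.29);print('yellow',cv2.minEnclosingCircle(W[m][:,:2].astype(np.float32)),m.sum())"
```

```text
hook (0.5010724067687988, -0.363470196723938) (0.029346853494644165, 0.06040891259908676) yaw 8.25 grip [ 0.4006 -0.378 ] z 0.11508165920549035 2450
tcp [ 0.402  -0.3923  0.2213] toolY yaw 8.24 tilt [ 0.0008 -0.0002 -1.    ] t 43.0 F [-0.1145 -0.0937  0.6035] open 0.0297 j7 33.7
d mm [ -0.6258   0.5593 195.3269] turn -0.01 rows 5.0 per row [-0.1252  0.1119 39.0654] -0.0014989602496655152
yellow ((0.32090574502944946, -0.34263598918914795), 0.030296633020043373) 7994
```

View pics/w17.png

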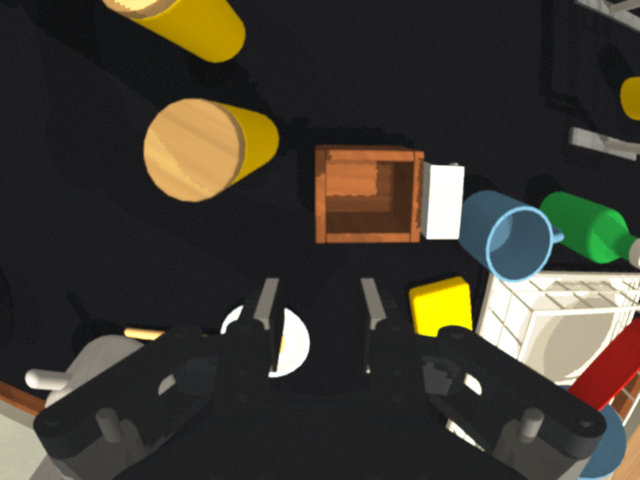

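Box_c's front wall at column 320 lies between the fingers at 268 and 372, and the yellow jar's lid at (195,150) is clear. I descend, grip and lift.

Call:
move_arm(
  motion=[
    {"dx":-0.5,"dy":0,"dz":25,"turn":0},
    {"dx":0,"dy":0,"dz":35,"turn":0},
    {"dx":0,"dy":0,"dz":35,"turn":0},
    {"dx":0,"dy":0,"dz":30,"turn":0},
    {"dx":0,"dy":0,"dz":30,"turn":0},
    {"dx":0,"dy":0,"dz":25,"turn":0},
    {"dx":0,"dy":0,"dz":15,"turn":0},
    {"dx":0,"dy":0,"dz":0,"turn":0},
    {"dx":0,"dy":0,"dz":0,"turn":0},
  ],
)

```text
time_s: 43.85
eef_pos: [0.4023, -0.3931, 0.0268]
tcp_rot: [[-0.143, 0.99, 0.001], [0.99, 0.143, -0.001], [-0.001, 0.001, -1.0]]
force: [0.3, 0.1, 0.5]
opening: 0.0298
```

Call:
move_arm(
  motion=[
    {"dx":0,"dy":0,"dz":0,"turn":0},
    {"dx":0,"dy":0,"dz":0,"turn":0},
    {"dx":0,"dy":0,"dz":0,"turn":0},
    {"dx":0,"dy":0,"dz":0,"turn":0},
    {"dx":0,"dy":0,"dz":0,"turn":0},
    {"dx":0,"dy":0,"dz":0,"turn":0},
  ],
  hand=0,
)

```text
time_s: 44.45
eef_pos: [0.4025, -0.3935, 0.0275]
tcp_rot: [[-0.143, 0.99, 0.003], [0.99, 0.143, -0.002], [-0.003, 0.002, -1.0]]
force: [0.6, 0.1, 6.9]
opening: 0.0077
```

Call:
move_arm(
  motion=[
    {"dx":0,"dy":0,"dz":-10,"turn":0},
    {"dx":0,"dy":0,"dz":-20,"turn":0},
    {"dx":0,"dy":0,"dz":-35,"turn":0},
    {"dx":0,"dy":0,"dz":-40,"turn":0},
    {"dx":0,"dy":0,"dz":-40,"turn":0},
    {"dx":0,"dy":0,"dz":-30,"turn":0},
    {"dx":0,"dy":0,"dz":-15,"turn":0},
    {"dx":0,"dy":0,"dz":-5,"turn":0},
    {"dx":0,"dy":0,"dz":0,"turn":0},
  ],
)

```text
time_s: 45.35
eef_pos: [0.4007, -0.3925, 0.2213]
tcp_rot: [[-0.143, 0.99, -0.0], [0.99, 0.143, -0.0], [-0.0, -0.0, -1.0]]
force: [-0.2, 0.7, -2.9]
opening: 0.0081
```

```bash
sed -i 's/sat<60)&(mn>100)/sat<60)\&(mn>70)/;s/sat>40)&(T/sat>15)\&(T/' wb.py; python3 wb.py w18 -88;python3 -c "
from h import *
plan(.49,-.178,.22,3.9)"
```

```text
11091 ((14.802183151245117, 101.83907318115234), (31.126739501953125, 61.24099349975586), 89.73719787597656) zmed -87.13501961113077
85 5766 -84.89216356286292
95 2725 -87.48498039268425
105 2600 -87.42228829545304
rim ((14.98371696472168, 41.36240768432617), (80.50479125976562, 102.63420104980469), 0.04295111820101738) z -66.35887347092688
-5 6648 -66.5148188460766
12 2726 -66.44355795959545
40 2540 -66.36463450412646
75 6953 -66.12641381663086
tcp [ 0.4003 -0.3922  0.2203] toolY yaw 8.22 tilt [-0.0014  0.0008 -1.    ] t 45.4 F [-0.6039 -0.6525 -2.489 ] open 0.0083 j7 33.5
d mm [199.1677 119.3872   0.3647] turn 4.32 rows 6.0 per row [33.1946 19.8979  0.0608] 0.7202820225933616
```

View pics/w18.png

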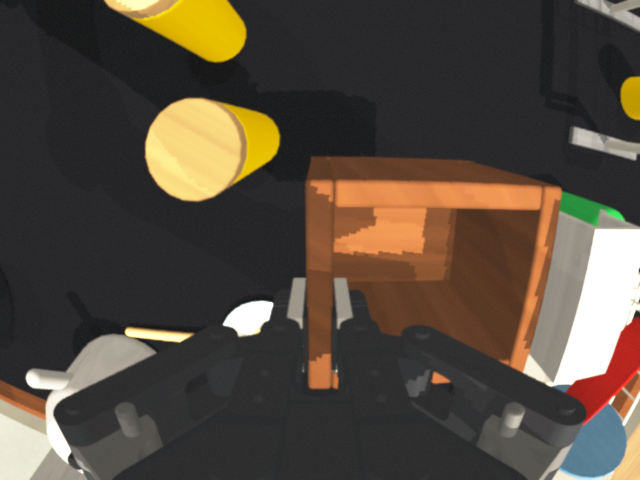

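Box_c is held level, with the hook offset 14.8 mm in tool x as planned.

Call:
move_arm(
  motion=[
    {"dx":0,"dy":0,"dz":0,"turn":2.3},
    {"dx":0,"dy":0,"dz":0,"turn":2},
    {"dx":0,"dy":0,"dz":0,"turn":0},
  ],
)

```text
time_s: 45.7
eef_pos: [0.4006, -0.392, 0.2198]
tcp_rot: [[-0.068, 0.998, -0.002], [0.998, 0.068, 0.002], [0.002, -0.002, -1.0]]
force: [-0.7, -1.1, -2.0]
opening: 0.0078
```

```bash
python3 -c "
from h import *
plan(.49,-.190,.22,3.9);plan(.598,-.187,.22,3.9)"
```

```text
tcp [ 0.4006 -0.392   0.2198] toolY yaw 3.91 tilt [-0.0018  0.0015 -1.    ] t 45.7 F [-0.7238 -1.0994 -1.9726] open 0.0078 j7 29.8
d mm [195.454  103.0144  -0.0624] turn 0.01 rows 6.0 per row [32.5757 17.1691 -0.0104] 0.002030408320038646
tcp [ 0.4006 -0.392   0.2198] toolY yaw 3.91 tilt [-0.0018  0.0015 -1.    ] t 45.7 F [-0.7238 -1.0994 -1.9726] open 0.0078 j7 29.8
d mm [191.0788 210.9673  -0.2473] turn 0.01 rows 8.0 per row [23.8848 26.3709 -0.0309] 0.0015228062400289843
```

Call:
move_arm(
  motion=[
    {"dx":20,"dy":10,"dz":0,"turn":0},
    {"dx":35,"dy":18,"dz":0,"turn":0},
    {"dx":40,"dy":20,"dz":0,"turn":0},
    {"dx":40,"dy":20,"dz":0,"turn":0},
    {"dx":35,"dy":20,"dz":0,"turn":0},
    {"dx":21,"dy":25,"dz":0,"turn":0},
    {"dx":0,"dy":30,"dz":0,"turn":0},
    {"dx":0,"dy":30,"dz":0,"turn":0},
    {"dx":0,"dy":22,"dz":0,"turn":0},
    {"dx":0,"dy":14,"dz":0,"turn":0},
  ],
)

```text
time_s: 46.7
eef_pos: [0.5981, -0.1868, 0.22]
tcp_rot: [[-0.07, 0.998, -0.0], [0.998, 0.07, 0.001], [0.001, -0.0, -1.0]]
force: [-0.9, 0.2, -2.2]
opening: 0.0082
```

Call:
move_arm(
  motion=[
    {"dx":0,"dy":1,"dz":0,"turn":0},
    {"dx":0,"dy":0,"dz":0,"turn":0},
    {"dx":0,"dy":0,"dz":0,"turn":0},
  ],
)

```text
time_s: 47.0
eef_pos: [0.5963, -0.1879, 0.2206]
tcp_rot: [[-0.068, 0.998, -0.002], [0.998, 0.068, -0.0], [-0.0, -0.002, -1.0]]
force: [0.4, 0.4, -2.6]
opening: 0.0079
```

```bash
python3 -c "
from h import *
plan(.598,-.187,.22,3.9)"
```

```text
tcp [ 0.5963 -0.1879  0.2206] toolY yaw 3.91 tilt [-0.0017 -0.0002 -1.    ] t 47.0 F [ 0.3794  0.431  -2.6085] open 0.0079 j7 3.1
d mm [0.8013 1.7418 0.5601] turn 0.01 rows 1.0 per row [0.8013 1.7418 0.5601] 0.014049860185494367
```

Call:
move_arm(
  motion=[
    {"dx":0,"dy":1,"dz":6,"turn":0},
    {"dx":0,"dy":0,"dz":10,"turn":0},
    {"dx":0,"dy":0,"dz":8,"turn":0},
    {"dx":0,"dy":0,"dz":7,"turn":0},
    {"dx":0,"dy":0,"dz":6,"turn":0},
    {"dx":0,"dy":0,"dz":4,"turn":0},
    {"dx":0,"dy":0,"dz":3,"turn":0},
    {"dx":0,"dy":0,"dz":0,"turn":0},
  ],
)

```text
time_s: 47.8
eef_pos: [0.5985, -0.1875, 0.1765]
tcp_rot: [[-0.069, 0.998, -0.0], [0.998, 0.069, 0.0], [0.0, -0.0, -1.0]]
force: [-0.8, 0.2, -3.4]
opening: 0.0081
```

Call:
move_arm(
  motion=[
    {"dx":0,"dy":0,"dz":4,"turn":0},
    {"dx":0,"dy":0,"dz":3,"turn":0},
    {"dx":0,"dy":0,"dz":2,"turn":0},
    {"dx":0,"dy":0,"dz":0,"turn":0},
  ],
)

```text
time_s: 48.2
eef_pos: [0.5984, -0.1875, 0.1676]
tcp_rot: [[-0.068, 0.998, -0.001], [0.998, 0.068, 0.0], [0.0, -0.001, -1.0]]
force: [0.6, 0.5, -3.1]
opening: 0.0079
```

```bash
python3 -c "
from h import *
plan(.596,-.172,.165,3.9)
c=snap('side','s9');i=cv2.imread('pics/s9.png');cv2.imwrite('pics/s9z.png',cv2.resize(i[150:300,200:350],None,fx=4,fy=4,interpolation=cv2.INTER_CUBIC))
"
```

```text
tcp [ 0.5984 -0.1875  0.1676] toolY yaw 3.92 tilt [-0.0006  0.0001 -1.    ] t 48.2 F [ 0.5783  0.5001 -3.0733] open 0.0079 j7 1.3
d mm [15.6636 -1.3085  2.5637] turn 0.02 rows 1.0 per row [15.6636 -1.3085  2.5637] 0.024377673458246818
```

View pics/s9z.png

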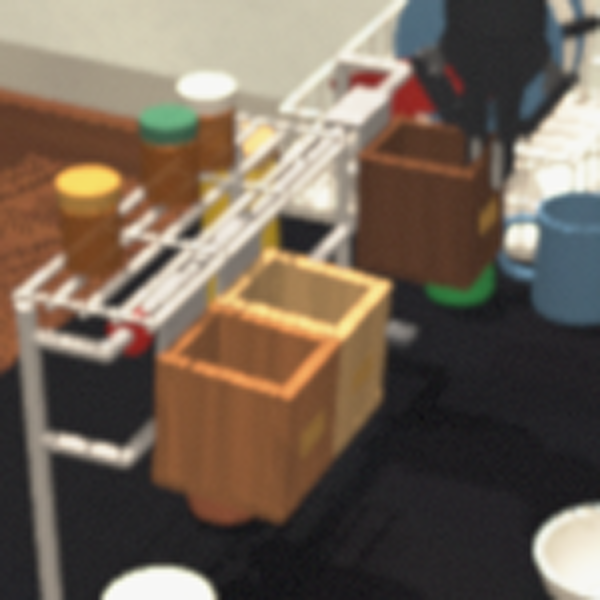

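Call:
move_arm(
  motion=[
    {"dx":15,"dy":0,"dz":1,"turn":0},
    {"dx":25,"dy":0,"dz":0,"turn":0},
    {"dx":30,"dy":0,"dz":0,"turn":0},
    {"dx":30,"dy":0,"dz":0,"turn":0},
    {"dx":20,"dy":0,"dz":0,"turn":0},
    {"dx":12,"dy":0,"dz":0,"turn":0},
    {"dx":8,"dy":0,"dz":0,"turn":0},
    {"dx":4,"dy":0,"dz":0,"turn":0},
    {"dx":0,"dy":0,"dz":0,"turn":0},
    {"dx":0,"dy":0,"dz":0,"turn":0},
  ],
)

```text
time_s: 49.25
eef_pos: [0.5888, -0.0452, 0.1668]
tcp_rot: [[-0.067, 0.998, -0.0], [0.998, 0.067, -0.001], [-0.001, -0.0, -1.0]]
force: [-0.4, -0.3, -2.2]
opening: 0.008
```

Call:
move_arm(
  motion=[
    {"dx":3,"dy":0,"dz":0,"turn":0},
    {"dx":2,"dy":0,"dz":0,"turn":0},
    {"dx":1,"dy":0,"dz":0,"turn":0},
    {"dx":0,"dy":0,"dz":0,"turn":0},
  ],
)

```text
time_s: 49.65
eef_pos: [0.5884, -0.0377, 0.167]
tcp_rot: [[-0.069, 0.998, 0.0], [0.998, 0.069, 0.0], [0.0, 0.0, -1.0]]
force: [0.1, -1.2, -2.1]
opening: 0.008
```

Call:
move_arm(
  motion=[
    {"dx":1,"dy":0,"dz":0,"turn":0},
    {"dx":1,"dy":0,"dz":0,"turn":0},
    {"dx":0,"dy":0,"dz":0,"turn":0},
  ],
)

```text
time_s: 49.95
eef_pos: [0.5882, -0.0357, 0.1669]
tcp_rot: [[-0.069, 0.998, 0.0], [0.998, 0.069, 0.0], [0.0, 0.0, -1.0]]
force: [0.3, -0.9, -1.7]
opening: 0.0082
```

Call:
move_arm(
  motion=[
    {"dx":1,"dy":0,"dz":0,"turn":0},
    {"dx":1,"dy":0,"dz":0,"turn":0},
    {"dx":0,"dy":0,"dz":0,"turn":0},
  ],
)

```text
time_s: 50.25
eef_pos: [0.5879, -0.035, 0.1669]
tcp_rot: [[-0.068, 0.998, -0.0], [0.998, 0.068, -0.001], [-0.001, -0.0, -1.0]]
force: [-0.1, -2.0, -1.8]
opening: 0.0084
```

Call:
move_arm(
  motion=[
    {"dx":1,"dy":0,"dz":0,"turn":0},
    {"dx":0.5,"dy":0,"dz":0,"turn":0},
    {"dx":0,"dy":0,"dz":0,"turn":0},
  ],
)

```text
time_s: 50.55
eef_pos: [0.5877, -0.0347, 0.167]
tcp_rot: [[-0.067, 0.998, -0.001], [0.998, 0.067, -0.003], [-0.003, -0.001, -1.0]]
force: [-0.9, -6.4, -0.9]
opening: 0.0078
```

```bash
python3 -c "
from h import *
plan(.596,-.172,.165,3.9);wworld('w19')"
```

```text
tcp [ 0.5877 -0.0347  0.167 ] toolY yaw 3.82 tilt [-0.0006 -0.0027 -1.    ] t 50.5 F [-0.8614 -6.422  -0.933 ] open 0.0078 j7 -13.6
d mm [-137.5152   -0.8182    2.3381] turn -0.08 rows 4.0 per row [-34.3788  -0.2046   0.5845] -0.021230642531339328
```

View pics/w19.png

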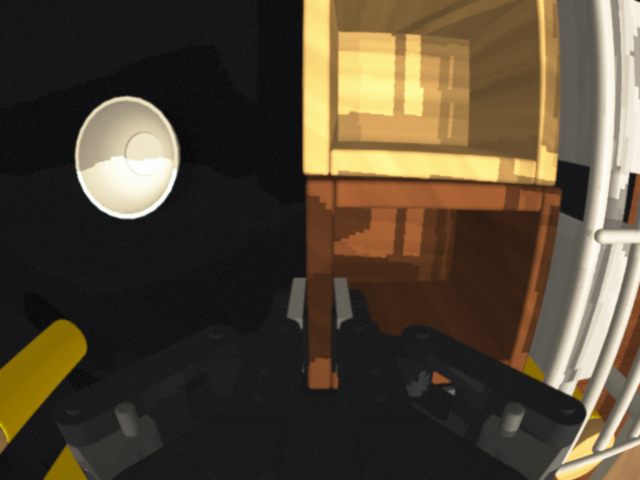

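Box_c touches box_a (Fy about -6 N, seam at row 180 in the wrist view). I ease off slightly, release and withdraw.

Call:
move_arm(
  motion=[
    {"dx":-0.5,"dy":0,"dz":0.5,"turn":0},
    {"dx":0,"dy":0,"dz":0,"turn":0},
  ],
)

```text
time_s: 50.8
eef_pos: [0.5879, -0.0348, 0.1665]
tcp_rot: [[-0.067, 0.998, -0.0], [0.998, 0.067, -0.002], [-0.002, -0.0, -1.0]]
force: [-1.6, -5.7, -0.5]
opening: 0.0082
```

Call:
move_arm(
  motion=[
    {"dx":0,"dy":0,"dz":0,"turn":0},
    {"dx":0,"dy":0,"dz":0,"turn":0},
    {"dx":0,"dy":0,"dz":0,"turn":0},
    {"dx":0,"dy":0,"dz":0,"turn":0},
    {"dx":0,"dy":0,"dz":-10,"turn":0},
    {"dx":0,"dy":0,"dz":-20,"turn":0},
    {"dx":0,"dy":0,"dz":-30,"turn":0},
    {"dx":0,"dy":0,"dz":-35,"turn":0},
    {"dx":0,"dy":-20,"dz":0,"turn":0},
    {"dx":0,"dy":0,"dz":0,"turn":0},
  ],
  hand=0.5,
)

```text
time_s: 51.8
eef_pos: [0.5671, -0.0342, 0.2633]
tcp_rot: [[-0.069, 0.998, 0.001], [0.998, 0.069, -0.001], [-0.001, 0.001, -1.0]]
force: [-0.2, -0.4, -0.7]
opening: 0.043
```

Call:
move_arm(
  motion=[
    {"dx":0,"dy":-20,"dz":0,"turn":0},
    {"dx":0,"dy":-20,"dz":0,"turn":0},
    {"dx":0,"dy":0,"dz":0,"turn":0},
    {"dx":0,"dy":0,"dz":0,"turn":0},
  ],
)

```text
time_s: 52.2
eef_pos: [0.5289, -0.0371, 0.2616]
tcp_rot: [[-0.068, 0.998, 0.001], [0.998, 0.068, 0.0], [-0.0, 0.001, -1.0]]
force: [0.8, 0.4, 0.3]
opening: 0.0425
```

```bash
sed -i 's/sat>25/sat>12/' hang.py; python3 hang.py w20 -0.12 .22; python3 boxes.py t8;python3 -c "
from h import *
c=snap('side','s10');i=cv2.imread('pics/s10.png');cv2.imwrite('pics/s10z.png',cv2.resize(i[150:300,200:350],None,fx=4,fy=4,interpolation=cv2.INTER_CUBIC))"
```

```text
rim ((0.6250174641609192, 0.039315104484558105), (0.0956372618675232, 0.1941877156496048), 3.867811441421509) 0.2261511735046028
s range [-0.0987  0.0867] x range [0.5792 0.6706] ring s~.1285
tilt deg 4.308263614234352
jar ((0.5430766344070435, 0.371489018201828), 0.031002653762698174) 0.2079620049952401
jar ((0.42057090997695923, 0.3778260052204132), 0.030305977910757065) 0.20799950432044953
tcp [ 0.5293 -0.0369  0.2615] toolY yaw 3.93 tilt [ 0.001   0.0005 -1.    ] t 52.3 F [ 0.505  -0.0521  0.3462] open 0.0426 j7 -9.3
d mm [191.8784 -66.3112 -38.5349] turn 0.00 rows 6.0 per row [ 31.9797 -11.0519  -6.4225] 0.0
```

View pics/w20.png

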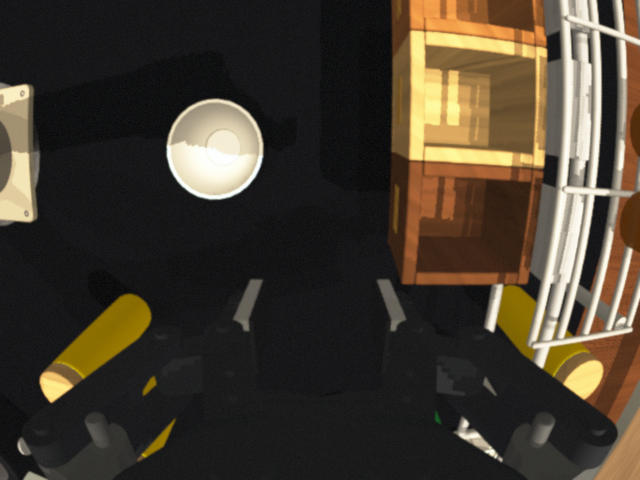

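View pics/s10z.png

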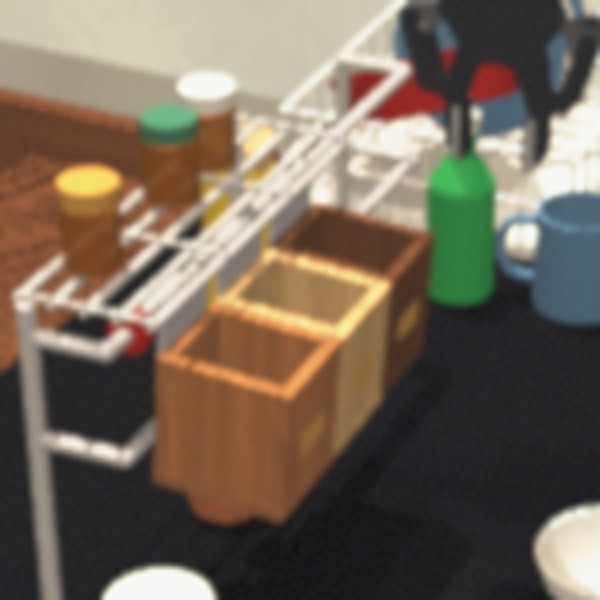

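View pics/t8.png

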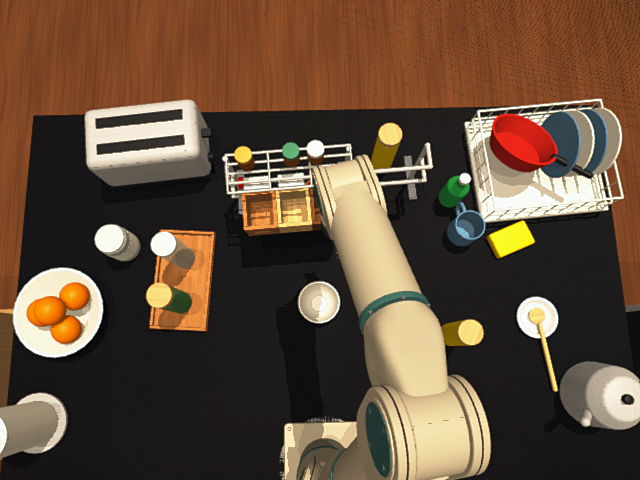

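Run:
```python
from h import *
t0=dict(np.load('/tmp/side.npz'));c=snap('side','s11')
def ring(c):
    h=cv2.cvtColor(c['pixels'],cv2.COLOR_RGB2HSV);m=((h[...,0]<8)|(h[...,0]>172))&(h[...,1]>150)&(h[...,2]>70)
    M=np.zeros_like(m);M[215:250,222:245]=1;v,u=np.nonzero(m&M);return u.mean(),v.mean(),len(u)
print('ring px',ring(t0),ring(c))
W=world(c);W[c['z_map']==0]=np.nan
px=c['pixels'].astype(int)
s=bot.get_obs();print(s['time_s'],s['force'],s['joint_velocities'])
t1=dict(np.load('/tmp/top.npz'));d=snap('top','t9')
D=np.abs(t1['pixels'].astype(int)-d['pixels']).max(-1)>50
for n,(a,b,e,f) in dict(bowl=(295,345,278,328),mug=(445,487,205,248),soap=(437,473,170,210),sponge=(485,537,218,262)).items(): print(n,D[e:f,a:b].mean())
u=np.array([np.cos(np.radians(3.9)),np.sin(np.radians(3.9))]);v=np.array([-u[1],u[0]])
m=(W[...,2]>.15)&(W[...,2]<.21)&(W[...,0]>.55)&(W[...,0]<.6)&(W[...,1]>-.1)&(W[...,1]<.2)
S=W[m];print('fronts s',np.percentile(S[:,:2]@v,[1,99]))
```

```text
ring px (np.float64(233.89285714285714), np.float64(234.82142857142858), 28) (np.float64(234.24), np.float64(235.08), 25)
52.4 [ 0.6901 -0.0627  0.8288] [ 0.0019 -0.0469 -0.019   0.4134 -0.1091  0.0096  0.0924]
bowl 0.2488
mug 0.0
soap 0.0
sponge 0.0
fronts s [-0.0942  0.1444]
```

```bash
python3 -c "
from h import *
print(bot.job_done())"
```

```text
the job is handed in; nothing more can be done
None
```

I've handed the job in: both jars stand on the tray, and all three boxes hang in a closed row against the red ring. The hand-in reports no verdict, so everything below is from my own last checks. The run took about 52 s of the 208 s allowed.

**What I did**
- **Jars:** I moved the clear jar (jar_b) and then the green jar (jar_a) onto the wooden tray.
- **Boxes:** I hooked box_b, then box_a, then box_c on at the open end. Each was slid along until I felt contact: about 2 N against the ring, and 6–7 N between boxes.

**Last checks**
- **Jars:** both lids read 0.208 m high, which matches standing on the tray floor.
- **Boxes:** they lean about 4.3°. The row measured about 238 mm against 240 mm nominal, so the gaps are close to zero.
- **First box:** its centre measured about 28 mm from the ring face (30 mm nominal).
- **Stop ring:** it moved less than 0.5 pixel in the side view.
- **Other things:** the mug, soap and sponge were unchanged. The gripper was clear of everything.

**What disagreed or failed**
- **Fingertip offset:** the real fingertips sit about 40 mm short of the reported tool position. My first grip on box_b therefore closed on air above it. I corrected for this afterwards, and the jars had been gripped higher than I intended.
- **Bowl:** the automatic image comparison flagged a change there. In the picture it looks to be in its original place, and I took the change to be the arm's shadow.
- **Not measured:** I did not measure the ramekin or canister at the end, and I did not see any box get knocked aside.

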